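# Clip the sample boards, blow them off, hang out the marker

### The job

Slide every wooden sample board that is there, front edge first and batten toward you, under a sprung clip of the rack, one to a clip, centred under it, square and fully home against the stop. When all are clipped, give the air gun two puffs, each time squeezing its trigger all the way and letting it go again; then hang the folded metal marker over the middle part of the rail, a leg on either side of the bar, to show that the samples are ready. Leave the boards clipped and the tape measure and the offcuts beside the boards where they are; boards may get knocked out of place meanwhile and must then be put back.

Things in the scene. Friction and masses are not known exactly. Their poses are not given: they have to be found in the camera images.
- rack: Fixed clip rack: plywood base 195x226x12 mm; origin on the table under its middle. x runs from the open front edge (x=-100 mm) back to the clips, z up. Its top (z=12) is flat and free up to a 9 mm high stop strip, front face at x=62. Four 44 mm wide sprung clips at y=-87, -29, +29, +87, one per bay. All below 45 mm.
- bay0 (a point): First bay (rack y=-87 mm): foot of the stop, on the base's top, axes as the rack's; a board's nose belongs here. The clip's lip presses 32 mm in front of it, 2 mm above the base at rest; from the lip a lead-in flap slopes up 25 degrees toward -x, ending 60 mm before the stop with a mouth 13 mm high.
- bay1 (a point): The same for the second bay (rack y=-29 mm). Each clip hinges behind the stop, has no lever and springs down with 3 to 4 N; a 5 mm board pushed along rack +x on the base lifts it with its front edge (push up to about 15 N) and is then held.
- bay2 (a point): the same for the third bay (rack y=+29 mm)
- bay3 (a point): the same for the fourth bay (rack y=+87 mm)
- air_gun: Air blow gun lying on its side in a fixed cradle; origin on the table below the barrel, nozzle to +y, grip to -x. Grip and trigger lie level side by side, their middle 45 mm high. Grip 28x28 mm, from x=-6 to -112, y=-30 (back) to -2. Cradle and barrel begin at x=-24; nothing is below or beside grip and trigger. All below 66 mm.
- trigger (a joint): trigger angle (rad): 0 released, 0.2 fully squeezed against its stop; springs back. Full squeeze takes about 8 N at the trigger_pad.
- trigger_pad (a point): where to press, on the trigger's outer face (blade 9 mm thick, 22 mm high, x=-16 to -96 in the gun's frame, at the grip's +y side, squeezed to -y); moves with it. Here grip and trigger together measure 54 mm at rest (gun y=-30 to +24) and 43 mm fully squeezed (y=-30 to +13).
- grip_point (a point): middle of the grip's section opposite the trigger_pad (gun x=-72, y=-16, z=45 mm); axes as the gun's
- rail: Fixed hanging rail: a level round bar 12 mm thick, 200 mm long, along its own y on two posts; z up. Origin on the table under the bar's middle.
- rail_mid (a point): middle of the bar, on its centre line, 170 mm above the table (bar's top 176 mm); axes as the rail's: the bar runs along y
- marker: Ready marker: folded aluminium sheet standing on the table like a tent (inverted U, open at both ends), 120 g. 90 mm long (x), two thin legs 54 mm apart outside at the foot and 36 at the top, flat crown 70 to 74 mm above its foot. Inside, the gap is 30 mm under the crown and 48 at the foot. Origin at foot level under the middle, z up.
- marker_crown (a point): middle of the underside of the marker's crown (70 mm above its foot); axes as the marker's
- marker_rib (a point): top of the marker's wooden grip rib (56 mm along x, 14 mm thick along y, from 74 to 100 mm above its foot); axes as the marker's
- tape_measure: bystander: yellow tape measure 74x93x34 mm; origin at its underside
- offcut: bystander: plain wooden block 45x90x35 mm; origin at its underside
- board0: Sample board 140 (x) by 45 (y) by 5 mm, about 90 g, lying flat, with a grip batten glued upright across its tail: x=-70 to -52 mm, 45 mm long, top 35 mm above the underside. Origin at the middle of the underside; x from the batten to the plain front edge (nose), z up. Three or four alike; absent ones read None.
- board0_nose (a point): middle of the lower front edge of board0; axes as the board's
- board1: another such board (may be absent)
- board1_nose (a point): middle of the lower front edge of board1; axes as the board's
- board2: another such board (may be absent)
- board2_nose (a point): middle of the lower front edge of board2; axes as the board's
- board3: another such board (may be absent)
- board3_nose (a point): middle of the lower front edge of board3; axes as the board's

How it is judged:
By the outcome, as a careful person would: the job done as asked, in the order asked, and still so for the second after the job is handed in, with the robot touching nothing.
Of board0, board1, board2, board3 only 3 to 4 are there at a start; the rules pass over those that are not, and their reading is None.
At some moment in a run one of board0, board1, board2, board3 may be knocked a few centimetres aside while the robot is not near it.
It also fails if it takes over 208 s, if anything falls off the work surface, if the arm or the gripper's body presses on something with over 40 N, if the wrist force passes 120 N, or if a joint passes its speed limit or range.

### The arm

A 6-joint arm with a two-finger parallel gripper is mounted at the origin on the work surface; the furniture and walls round the work are solid. World frame = base frame: x ahead of the robot, y to its left, z up, the work surface at z = 0. Lengths are in mm, angles in rad, forces in N, time in s.
With the tool pointing down it reaches from about 400 to 925 mm from the base axis. Payload 12.5 kg.
Tool frame: the origin (TCP) lies between the finger pads; the fingertips stand 25 mm ahead of it and the grasp point (between the pads) lies 6 mm ahead of it; z points along the fingers, y is the line along which they close (so a half turn about z gives the same grasp; the last joint's range is limited). The gripper opens to 95 mm and grips with 3 to 60 N. Pads are 20 mm wide; open, the fingers measure 119 mm over their backs; the gripper's body (75 mm by 180 mm) begins 59 mm behind the grasp point.
Start: joints at [1.155, 0.491, 1.559, -0, 1.092, -0.106], TCP at [190.525, 595.268, 239.661] pointing down, gripper open.
Joint ranges: [-3.1, 3.1], [-0.84, 2.19], [0.05, 2.79], [-1.13, 4.28], [0.06, 2.93], [-2.69, 2.69]. Speed limits (rad/s): [2.22, 2.22, 2.79, 3.14, 3.14, 3.14].

### API

Orientations are given as [roll, pitch, yaw] about the fixed x, y, z axes, in that order (R = Rz(yaw) Ry(pitch) Rx(roll)).
In Python, from cell import state, read_camera, job_done, cut_out gives the robot as it stands. The module is installed in compiled form; this text tells all that it offers.
- The arm moves only by the tool jog_arm, never from a script. Its argument "motion" is a list of rows, each a list of 2 entries, a list of its own where there are three numbers: the shift along the tool's x, y, z in mm, then the turn about the tool's z in rad. A call has 1 to 5 rows; each row is the pose to reach, as a shift and turn from the pose commanded when the call began, along the tool's axes at that moment; what a row does not reach only later rows make up. A row lasts 1/10 s, in which the tool goes at most 50 mm and 8.59 degrees, less where a joint would pass 70% of its speed; a pose out of reach is approached as far as the arm can. A call with a gripper value outside its range is refused whole. "grip" is the closure, from 0 (fully open) to 1 (shut), set as the call begins (left out, the last holds). The fingers move at their own pace and stop on an object; the grip force is fixed at half the most. Time passes only in rows, so rows that repeat a pose let the fingers close. It gives the time, the measured TCP pose, the force, the opening and the grip force at its end, in the units of the state.
- state(): the state, without advancing time (a new reading comes with each control period).
- read_camera(name): name is "side" or "top"; returns a dict with "img" (384x512x3 uint8, blue, green, red), "vertical_fov" (degrees; the focal length in pixels is half the picture's height over the tangent of half this angle, whatever the lens; pixels are square), "cx", "cy" (the principal point, pixels), "extrinsics" (4x4, takes a point from camera to world coordinates). Camera axes: x right, y up, looking along -z (the intrinsics and any distortion apply to the point x, -y, -z); pixel columns grow to the right and rows downward; lengths in mm; the calibration is good to about 2 mm. A picture is of the moment at which its call begins. There is no depth.
- job_done(): hands the job in; it is judged then, once.
Trained networks look in a picture, given as the dict that the camera call returned (one of the last four; its "shot" number tells which), for a name from the list of things; names that differ only in an ending like _2 or _b are one class to them, and where a whole thing is asked for, a point or a joint stands for the part that bears it (a point fixed in the world has none). Each returns a list of dicts, best first, with "p" (0 to 1); they miss things now and then, are a little off and sometimes report something else, mostly with a low value. They report only what shows in the picture. A call takes as long as a camera call.
- cut_out(name, picture): "region" (384x512 bool, what is visible of it) and "box" ([left, top, right, bottom] in pixels, round what is visible of it).
The state is a dict: "t": time; "joints": joint angles; "qvel": joint speeds; "tau": joint torques, N m; "eef_pos": TCP position; "tcp_rot": TCP orientation; "ft_force": force on the tool from outside, world axes, zero at the start; "moment": the same for the moment, N m; "opening": opening from 0.0 (shut) to 1.0 (fully open); "grip_force": force on a finger pad.
Only numpy, scipy, OpenCV 4.12 (cv2) and the standard library are available. Lean on these libraries where they do the work, as an engineer would, in place of code of your own. Each camera call takes 0.05 s, during which the arm holds its last target. There are 200 camera calls.

## Working session

There is one attempt and no reset: what is moved stays moved. The work goes in short steps, Python scripts to look and compute and a tool call to move; the robot and the scene stay as the last step left them, time stands still between calls to the robot, and variables do not carry over. Pictures are saved under pics/ and viewed, at most 14 in all, crops included, and the job is handed in when it is done.

Besides the shell and the picture viewer there is one more tool, called after "Call:" by a JSON object that holds its "method" and its "body", one argument or row to a line. jog_arm: Moves the arm, as the interface text tells. Its arguments: {"type":"object","properties":{"motion":{"type":"array"},"grip":{"type":"number"}},"required":["motion"]}

```bash
mkdir -p pics; ls; python3 - <<'E'
from cell import *
import cv2,numpy as np
print(state())
for n in("side","top"):
    c=read_camera(n); cv2.imwrite(f"pics/{n}0.png",c["img"])
    print(n,c["vertical_fov"],c["cx"],c["cy"],np.round(c["extrinsics"],4).tolist(),[k for k in c if k!="img"],c.get("distortion"))
    for o in "rack air_gun trigger rail marker tape_measure offcut board0".split():
        for r in cut_out(o,c): print(o,round(r["p"],2),r["box"],int(r["region"].sum()))
E
```

```text
pics
{'t': 0.0, 'joints': array([ 1.15540228e+00,  4.91600082e-01,  1.55943664e+00, -3.41813516e-08,
        1.09169133e+00, -1.05589401e-01]), 'qvel': array([-0.00051475,  0.00057114,  0.00200063,  0.00119112,  0.00104733,
       -0.00089714]), 'tau': array([-3.83459803e-03, -6.12634349e+01, -2.58176923e+01,  6.91279862e-02,
        4.82607284e-02, -1.10038154e-04]), 'eef_pos': array([190.43365859, 595.06474738, 239.04096385]), 'tcp_rot': array([-3.14046357e+00, -1.19633880e-04,  2.83178796e+00]), 'ft_force': array([0.28360262, 0.17101731, 0.32762519]), 'moment': array([-0.0149136 , -0.02451125,  0.00153671]), 'grip_force': 0.0, 'opening': 1.0017940990660097}
side 43.641153476198646 257.3453748345719 183.82536060037773 [[-0.9699, 0.0769, -0.2312, 253.8811], [-0.243, -0.3722, 0.8958, 1435.5095], [-0.0172, 0.925, 0.3797, 704.7291], [0.0, 0.0, 0.0, 1.0]] ['vertical_fov', 'cx', 'cy', 'extrinsics', 'shot'] None
rack 0.57 [226.0, 189.2, 300.2, 230.5] 2033
rack 0.54 [303.3, 142.2, 327.9, 170.2] 494
air_gun 0.59 [288.0, 166.5, 336.4, 187.8] 630
trigger 0.55 [304.1, 174.3, 324.2, 183.7] 121

[... 691 characters left out ...]
]] ['vertical_fov', 'cx', 'cy', 'extrinsics', 'shot'] None
rack 0.76 [235.4, 160.7, 300.4, 221.1] 3431
air_gun 0.82 [324.0, 204.1, 356.6, 246.9] 731
air_gun 0.44 [332.3, 217.3, 340.2, 238.8] 101
trigger 0.45 [167.1, 158.4, 186.7, 195.4] 429
rail 0.56 [315.8, 169.4, 393.4, 187.7] 692
marker 0.75 [379.3, 206.9, 406.8, 235.7] 569
tape_measure 0.92 [256.6, 128.3, 282.2, 147.4] 387
tape_measure 0.21 [379.8, 206.2, 407.8, 235.5] 525
offcut 0.86 [124.2, 218.2, 151.2, 233.3] 317
offcut 0.63 [172.8, 204.6, 186.6, 244.6] 515
offcut 0.39 [383.6, 202.0, 404.5, 232.8] 524
board0 0.92 [195.4, 166.4, 210.6, 197.4] 468
board0 0.68 [169.9, 208.0, 184.6, 246.1] 475
board0 0.66 [160.7, 157.5, 187.8, 196.4] 484
```

```bash
python3 - <<'E'
import cv2
a=cv2.imread("pics/top0.png")[105:265,105:425]; cv2.imwrite("pics/top0c.png",cv2.resize(a,(800,400),interpolation=cv2.INTER_CUBIC))
a=cv2.imread("pics/side0.png")[115:325,170:350]; cv2.imwrite("pics/side0c.png",cv2.resize(a,(514,600),interpolation=cv2.INTER_CUBIC))
E
```

```text
(no output)
```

View pics/top0c.png

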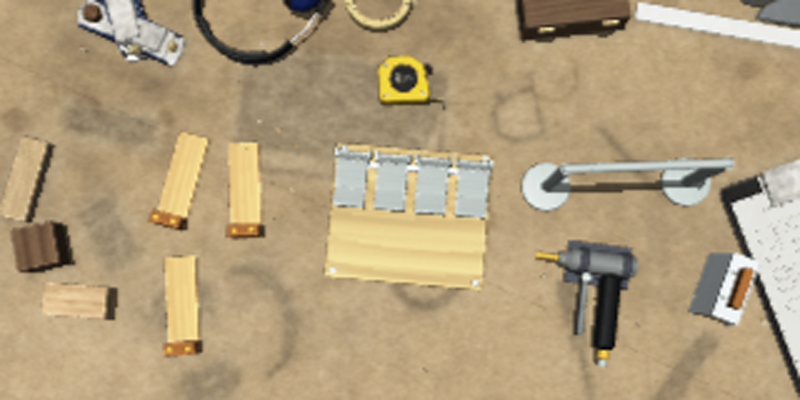

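View pics/side0c.png

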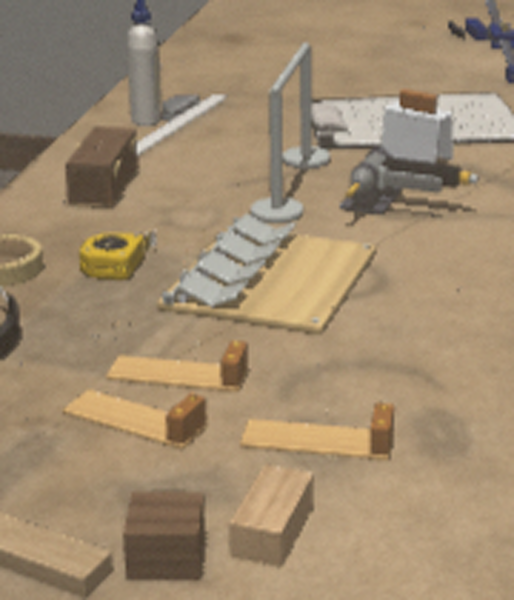

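View pics/top0.png

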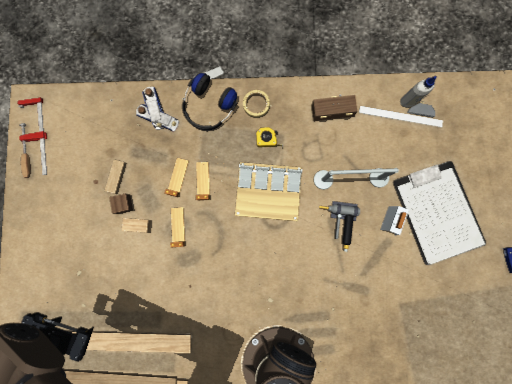

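```bash
cat > lib.py <<'E'
from cell import *
import cv2,numpy as np
from scipy.optimize import minimize
K1={"top":0.,"side":0.}
def proj(c,n,P):
    P=np.atleast_2d(P); E=np.asarray(c["extrinsics"]); q=(P-E[:3,3])@E[:3,:3]
    f=192/np.tan(np.radians(c["vertical_fov"])/2)
    u=q[:,0]/-q[:,2]; v=-q[:,1]/-q[:,2]; s=1+K1[n]*(u*u+v*v)
    return np.c_[c["cx"]+f*u*s, c["cy"]+f*v*s]
def unproj(c,n,px,z):
    E=np.asarray(c["extrinsics"]); f=192/np.tan(np.radians(c["vertical_fov"])/2)
    d=(np.array(px,float)-[c["cx"],c["cy"]])/f; p=d.copy()
    for _ in range(20): p=d/(1+K1[n]*(p@p))
    r=E[:3,:3]@[p[0],-p[1],-1]; o=E[:3,3]
    return o+r*(z-o[2])/r[2]
def box(x0,x1,y0,y1,z0,z1):
    return np.array([[x,y,z] for x in(x0,x1) for y in(y0,y1) for z in(z0,z1)],float)
def place(P,x,y,a,z=0):
    return np.c_[P[:,0]*np.cos(a)-P[:,1]*np.sin(a)+x, P[:,0]*np.sin(a)+P[:,1]*np.cos(a)+y, P[:,2]+z]
S=4
def render(c,n,parts,pose,z=0):
    m=np.zeros((384*S,512*S),np.uint8)
    for P in parts:
        h=cv2.convexHull(((proj(c,n,place(P,*pose,z=z))+.5)*S-.5).astype(np.float32))
        cv2.fillConvexPoly(m,np.round(h*16).astype(np.int32),255,shift=4)
    return cv2.resize(m,(512,384),interpolation=cv2.INTER_AREA)/255.
def fit(views,parts,pose,z=0):
    """views: list of (cam,name,mask)"""
    bl=lambda m:cv2.GaussianBlur(np.float32(m),(0,0),1)
    T=[bl(m) for _,_,m in views]
    def cost(p):
        q=(p[0],p[1],p[2]/100)
        return sum(np.sum((bl(render(c,n,parts,q,z))-t)**2)/t.sum() for (c,n,_),t in zip(views,T))
    x0=np.array([pose[0],pose[1],pose[2]*100])
    best=minimize(cost,x0,method="Nelder-Mead",options=dict(initial_simplex=x0+np.array([[0,0,0],[12,0,0],[0,12,0],[0,0,15]]),xatol=.05,fatol=1e-5))
    return np.array([best.x[0],best.x[1],best.x[2]/100]),best.fun
BOARD=[box(-70,70,-22.5,22.5,0,5),box(-70,-52,-22.5,22.5,0,35)]
RACK=[box(-100,95,-113,113,0,12)]+[box(2,95,y-22,y+22,12,30) for y in(-87,-29,29,87)]
MARK=[np.array([[x,s*h,z] for x in(-45,45) for s in (-1,1) for h,z in((27,0),(18,74))],float),box(-28,28,-7,7,74,100)]
TAPE=[box(-37,37,-46,46,0,34)]
E
python3 - <<'E'
from lib import *
t=cv2.imread("pics/top0.png").astype(int)
# table top edge: tan (R-B large) vs floor grey
sat=t[:,:,2]-t[:,:,0]
pts=[]
for x in range(20,500,20):
    col=cv2.GaussianBlur(np.float32(sat[:,x-3:x+4].mean(1)),(1,5),0)[:,0]; g=np.diff(col[60:95]); pts.append((x,60+int(g.argmax()),int(g.max())))
print(pts)
c={n:read_camera(n) for n in("top","side")}
for n in c: print(n,[ (k,round(v["p"],2),v["box"]) for k in("board0","marker","rack") for v in cut_out(k,c[n])])
B={}
for n in c:
    for v in cut_out("board0",c[n]):
        b=v["box"]; print(n,np.round(unproj(c[n],n,[(b[0]+b[2])/2,(b[1]+b[3])/2],5)))
for n in("top","side"):
    r=cut_out("rack",c[n])[0]["region"]; print(n,"rack alone",fit([(c[n],n,r)],RACK,(490,15,0)))
    ms=cut_out("marker",c[n])[0]["region"]; print("marker",min((fit([(c[n],n,ms)],MARK,(390,-420,a)) for a in(.5,1.2,1.9,2.6)),key=lambda r:r[1]))
E
```

```text
[(20, 83, 18), (40, 83, 16), (60, 82, 15), (80, 82, 16), (100, 81, 13), (120, 80, 15), (140, 80, 16), (160, 79, 16), (180, 79, 16), (200, 77, 7), (220, 78, 15), (240, 77, 16), (260, 76, 14), (280, 76, 17), (300, 75, 15), (320, 75, 17), (340, 74, 16), (360, 73, 15), (380, 73, 18), (400, 72, 18), (420, 72, 15), (440, 71, 18), (460, 71, 16), (480, 70, 18)]
top [('board0', 0.71, [162.4, 157.8, 187.7, 196.8]), ('board0', 0.67, [194.8, 164.1, 209.3, 200.3]), ('board0', 0.64, [168.3, 204.9, 182.8, 249.2]), ('marker', 0.55, [379.8, 206.2, 409.7, 232.9]), ('marker', 0.47, [197.9, 164.5, 216.4, 202.1]), ('rack', 0.8, [233.6, 160.6, 300.9, 219.7])]
side [('board0', 0.91, [254.9, 253.6, 310.7, 274.7]), ('board0', 0.84, [191.6, 249.9, 240.7, 271.8]), ('board0', 0.71, [206.4, 231.5, 257.0, 253.8]), ('board0', 0.66, [257.5, 132.5, 285.7, 192.6]), ('marker', 0.62, [304.0, 145.9, 330.0, 169.4]), ('rack', 0.7, [227.4, 188.9, 298.4, 228.4])]
top [653. 361.   5.]
top [633. 262.   5.]
top [472. 358.   5.]
side [472. 330.   5.]
side [655. 353.   5.]
side [643. 246.   5.]
side [ 678. -461.    5.]
top rack alone (array([ 5.95950618e+02,  2.23958386e+01, -1.07532909e-01]), np.float64(0.017417332157492638))
marker (array([ 4.84931141e+02, -4.12580030e+02, -3.86237391e-01]), np.float64(0.03531794622540474))
side rack alone (array([ 5.95924607e+02,  1.26842421e+01, -7.07172110e-02]), np.float64(0.07622232288122177))
marker (array([ 485.76999227, -441.9005281 ,    2.5465425 ]), np.float64(0.032757122069597244))
```

```bash
cat >> lib.py <<'E'
def grad(img):
    g=cv2.GaussianBlur(img.astype(np.float32),(0,0),.7)
    gx=cv2.Sobel(g,cv2.CV_32F,1,0,scale=.125); gy=cv2.Sobel(g,cv2.CV_32F,0,1,scale=.125)
    m=np.sqrt(gx**2+gy**2).max(2); return np.minimum(m,25)
def seg(poly,n=40):
    return np.concatenate([a+(b-a)*np.linspace(0,1,n)[:,None] for a,b in poly])
def L(*pts): p=np.array(pts,float); return list(zip(p[:-1],p[1:]))
BE=seg(L((-70,22.5,5),(70,22.5,5),(70,-22.5,5),(-70,-22.5,5))+L((-70,22.5,35),(-52,22.5,35),(-52,-22.5,35),(-70,-22.5,35),(-70,22.5,35)))
RE=seg(L((95,113,12),(-100,113,12),(-100,-113,12),(95,-113,12))+sum([L((5,y-22,25),(5,y+22,25)) for y in(-87,-29,29,87)],[]))
ME=seg(L((-45,-18,74),(45,-18,74),(45,18,74),(-45,18,74),(-45,-18,74))+L((-28,-7,100),(28,-7,100),(28,7,100),(-28,7,100),(-28,-7,100)))
def refine(c,n,edge,pose,z=0,d=5):
    G=grad(c["img"])
    def cost(p):
        q=proj(c,n,place(edge,p[0],p[1],p[2]/100,z=z)).astype(np.float32)
        return -cv2.remap(G,q[:,:1].copy(),q[:,1:].copy(),cv2.INTER_LINEAR).mean()
    best=None
    for dx in(-d,0,d):
        for dy in(-d,0,d):
            for da in(-4,0,4):
                r=minimize(cost,[pose[0]+dx,pose[1]+dy,pose[2]*100+da],method="Nelder-Mead",options=dict(xatol=.1,fatol=1e-3))
                if best is None or r.fun<best.fun: best=r
    x=best.x; return np.array([x[0],x[1],x[2]/100]),-best.fun
def overlay(c,n,items,fn,crop,s):
    x0,y0,x1,y1=crop; im=cv2.resize(c["img"][y0:y1,x0:x1],None,fx=s,fy=s,interpolation=cv2.INTER_CUBIC)
    for E,p,z in items:
        for u,v in proj(c,n,place(E,*p,z=z)): cv2.circle(im,(int((u-x0+.5)*s),int((v-y0+.5)*s)),0,(0,0,255),-1)
    cv2.imwrite(fn,im)
E
python3 - <<'E'
from lib import *
np.set_printoptions(precision=3,suppress=True)
c=read_camera("top"); n="top"; items=[]
r=fit([(c,n,cut_out("rack",c)[0]["region"])],RACK,(596,15,-.1)); R=refine(c,n,RE,r[0]); print("rack",r,R); items.append((RE,R[0],0))
for v in cut_out("board0",c):
    if v["p"]<.3: continue
    b=v["box"]; p=unproj(c,n,[(b[0]+b[2])/2,(b[1]+b[3])/2],5)
    f=min((fit([(c,n,v["region"])],BOARD,(p[0],p[1],a)) for a in(-.3,0,.3)),key=lambda r:r[1]); q=refine(c,n,BE,f[0]); print("board",f,q); items.append((BE,q[0],0))
m=cut_out("marker",c)[0]["region"]; f=min((fit([(c,n,m)],MARK,(485,-415,a)) for a in(-.4,.4,1.2,1.9)),key=lambda r:r[1])
q=refine(c,n,ME,(*f[0][:2],1.27)); print("marker",f,q);items.append((ME,q[0],0))
# rail: edges of bar
for a in((318,180),(320,180),(397,171),(324,180),(380,180)): print(a,unproj(c,n,a,170),unproj(c,n,a,0))
overlay(c,n,items,"pics/ov.png",(150,150,310,260),5); overlay(c,n,items,"pics/ov2.png",(310,150,420,255),5.5)
E
```

```text
rack (array([596.546,  23.495,  -0.1  ]), np.float64(0.0039342232048511505)) (array([596.697,  22.672,  -0.109]), np.float64(20.63880157470703))
board (array([654.481, 353.85 ,  -0.254]), np.float64(0.005378415808081627)) (array([653.191, 353.778,  -0.256]), np.float64(21.731916427612305))
board (array([475.032, 352.277,   0.026]), np.float64(0.020032785832881927)) (array([473.259, 350.906,   0.072]), np.float64(22.42209243774414))
marker (array([ 483.874, -411.77 ,   -0.412]), np.float64(0.0581226721405983)) (array([ 490.361, -412.786,    0.914]), np.float64(20.712047576904297))
(318, 180) [ 609.649 -132.91   170.   ] [ 632.153 -158.505    0.   ]
(320, 180) [ 609.513 -139.14   170.   ] [ 631.996 -165.699    0.   ]
(397, 171) [ 632.6   -379.139  170.   ] [ 658.659 -442.874    0.   ]
(324, 180) [ 609.241 -151.592  170.   ] [ 631.682 -180.081    0.   ]
(380, 180) [ 605.453 -325.059  170.   ] [ 627.307 -380.417    0.   ]
```

View pics/ov.png

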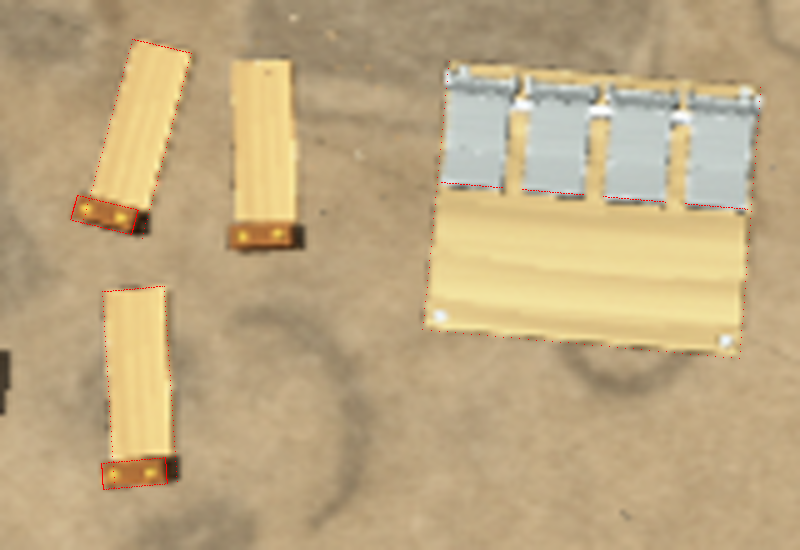

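View pics/ov2.png

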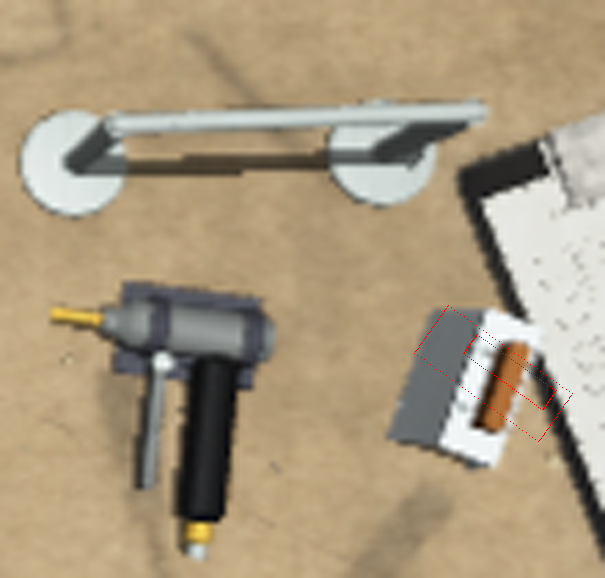

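```bash
cat >> lib.py <<'E'
def wrap(a): return (a+np.pi)%(2*np.pi)-np.pi
def plan(ways,start=None):
    s=state()
    if start is None: start=[*(s["eef_pos"]+[0,0,.6]),s["tcp_rot"][2]]
    x,y,z,a=start
    for w in ways:
        d=np.array(w[:3])-[x,y,z]; co,si=np.cos(a),np.sin(a)
        t=np.round([d[0]*co+d[1]*si, d[0]*si-d[1]*co, -d[2]],1); tn=round(float(wrap(a-w[3])),3)
        print([t.tolist(),tn],"rows>=",int(np.ceil(max(np.linalg.norm(t)/50,abs(tn)/.149))))
        x+=t[0]*co+t[1]*si; y+=t[0]*si-t[1]*co; z-=t[2]; a-=tn
def loc(p,pt):  # local->world xy
    return place(np.array([[*pt,0.]]),*p)[0][:2]
E
python3 - <<'E'
from lib import *
np.set_printoptions(precision=3,suppress=True)
c=read_camera("top"); n="top"; items=[]
for a in(0,.05,-.05): print("boardC",refine(c,n,BE,(640,258,a)))
for a in(-.2,-.35,-.5):print("marker",refine(c,n,ME,(485,-412,a)))
for a in((220/5.5+310,360/5.5+150),(202/5.5+310,517/5.5+150)): print("grip",unproj(c,n,a,59))
A=(473.26,350.9,.072); g=loc(A,(-61,0)); yw=A[2]+np.pi/2
plan([(300,470,200,2.2),(*g,130,yw),(*g,60,yw),(*g,33,yw)])
E
```

```text
boardC (array([637.686, 260.646,   0.03 ]), np.float64(22.095569610595703))
boardC (array([637.627, 260.53 ,   0.03 ]), np.float64(22.098785400390625))
boardC (array([637.675, 260.551,   0.029]), np.float64(22.100927352905273))
marker (array([ 482.079, -408.875,   -0.38 ]), np.float64(24.22426986694336))
marker (array([ 482.057, -408.969,   -0.38 ]), np.float64(24.22468376159668))
marker (array([ 482.075, -408.972,   -0.38 ]), np.float64(24.225000381469727))
grip [ 500.411 -253.374   59.   ]
grip [ 404.657 -237.902   59.   ]
[[-142.5, -85.9, 40.3], 0.632] rows>= 5
[[-166.0, 18.2, 70.0], 0.557] rows>= 4
[[0.0, -0.0, 70.0], -0.0] rows>= 2
[[0.0, -0.0, 27.0], -0.0] rows>= 1
```

Call:
{"method": "jog_arm", "body": {
  "motion": [
    [[-142.5, -85.9, 40], 0.632],
    [[-142.5, -85.9, 40], 0.632],
    [[-142.5, -85.9, 40], 0.632],
    [[-142.5, -85.9, 40], 0.632],
    [[-142.5, -85.9, 40], 0.632]
  ],
  "grip": 0.3
}}

```text
t: 2.35
eef_pos: [301.8, 467.9, 199.1]
tcp_rot: [-3.141, 0.001, 2.191]
ft_force: [-1.1, 0.6, 0.8]
opening: 0.708
grip_force: 0.0
```

Call:
{"method": "jog_arm", "body": {
  "motion": [
    [[-166, 18.2, 70], 0.557],
    [[-166, 18.2, 70], 0.557],
    [[-166, 18.2, 70], 0.557],
    [[-166, 18.2, 70], 0.557],
    [[-166, 18.2, 70], 0.557]
  ]
}}

```text
t: 2.85
eef_pos: [414.1, 344.0, 128.2]
tcp_rot: [-3.14, 0.001, 1.636]
ft_force: [-0.4, 0.5, -0.3]
opening: 0.699
grip_force: 0.0
```

```bash
python3 - <<'E'
from lib import *
A=(473.26,350.9,.072); g=loc(A,(-61,0)); yw=A[2]+np.pi/2
print(state()["eef_pos"],state()["tcp_rot"],g,yw)
plan([(*g,60,yw),(*g,34,yw)])
E
```

```text
[414.07016081 344.01426699 128.22569122] [-3.13989424e+00  1.16589311e-03  1.63607968e+00] [412.41804371 346.5117937 ] 1.6427963267948966
[[2.6, -1.5, 68.8], -0.007] rows>= 2
[[-0.0, 0.0, 26.0], 0.0] rows>= 1
```

Call:
{"method": "jog_arm", "body": {
  "motion": [
    [[0, 0, 45], 0],
    [[0, 0, 70], 0],
    [[0, 0, 70], 0],
    [[0, 0, 70], 0],
    [[0, 0, 70], 0]
  ]
}}

```text
t: 3.35
eef_pos: [412.8, 347.3, 61.2]
tcp_rot: [3.14, -0.001, 1.644]
ft_force: [0.1, 0.4, 0.2]
opening: 0.697
grip_force: 0.0
```

```bash
python3 - <<'E'
from lib import *
A=(473.26,350.9,.072); g=loc(A,(-61,0)); yw=A[2]+np.pi/2
print(state()["eef_pos"],state()["tcp_rot"],g,yw)
plan([(*g,34,yw)])
c=read_camera("top");print(refine(c,"top",BE,A,d=2),refine(c,"top",RE,(596.7,22.7,-.109),d=2))
overlay(c,"top",[],"pics/h1.png",(120,150,280,270),5)
E
```

```text
[412.79867055 347.27532988  61.18157117] [ 3.13960683e+00 -1.18557276e-03  1.64381320e+00] [412.41804371 346.5117937 ] 1.6427963267948966
[[-0.7, -0.4, 27.8], 0.001] rows>= 1
(array([4.73302530e+02, 3.49301434e+02, 1.15780384e-01]), np.float64(11.560953140258789)) (array([ 5.96754872e+02,  2.26593149e+01, -1.08345859e-01]), np.float64(20.874774932861328))
```

View pics/h1.png

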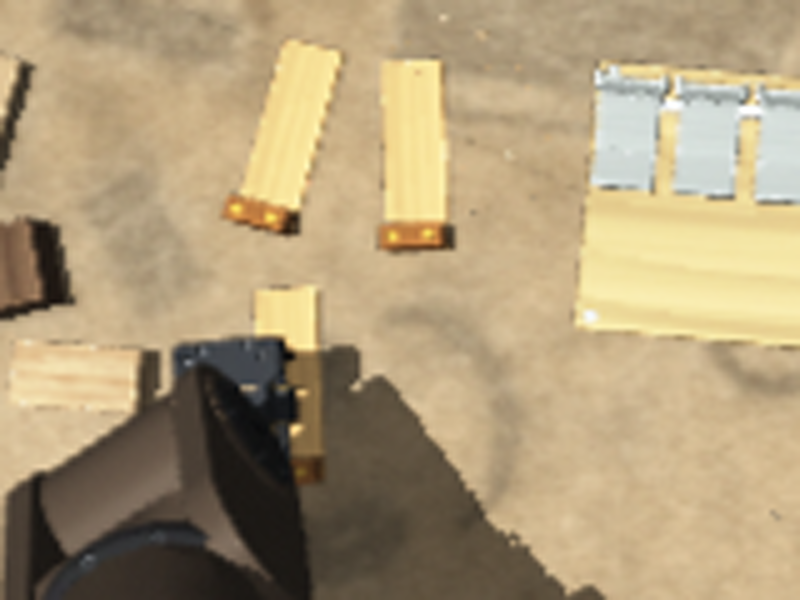

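Call:
{"method": "jog_arm", "body": {
  "motion": [
    [[-0.7, -0.4, 15], 0],
    [[-0.7, -0.4, 27], 0],
    [[-0.7, -0.4, 27], 0],
    [[-0.7, -0.4, 27], 0]
  ]
}}

```text
t: 3.8
eef_pos: [412.2, 345.9, 32.9]
tcp_rot: [-3.142, -0.0, 1.643]
ft_force: [0.2, -0.0, -0.3]
opening: 0.702
grip_force: 0.0
```

Call:
{"method": "jog_arm", "body": {
  "motion": [
    [[0, 0, 0], 0],
    [[0, 0, 0], 0],
    [[0, 0, 0], 0],
    [[0, 0, 0], 0],
    [[0, 0, 0], 0]
  ],
  "grip": 1
}}

```text
t: 4.3
eef_pos: [412.1, 345.8, 32.7]
tcp_rot: [3.141, -0.0, 1.643]
ft_force: [0.4, -0.6, -0.5]
opening: 0.337
grip_force: 0.0
```

Call:
{"method": "jog_arm", "body": {
  "motion": [
    [[0, 0, 0], 0],
    [[0, 0, 0], 0],
    [[0, 0, 0], 0],
    [[0, 0, 0], 0],
    [[0, 0, 0], 0]
  ]
}}

```text
t: 4.8
eef_pos: [412.1, 345.8, 32.6]
tcp_rot: [3.142, -0.0, 1.643]
ft_force: [0.8, -0.1, 0.5]
opening: 0.19
grip_force: 30.0
```

Call:
{"method": "jog_arm", "body": {
  "motion": [
    [[0, 0, -20], 0],
    [[0, 0, -40], 0],
    [[0, 0, -80], 0],
    [[0, 0, -80], 0],
    [[0, 0, -80], 0]
  ]
}}

```text
t: 5.3
eef_pos: [412.1, 345.8, 113.0]
tcp_rot: [3.14, -0.001, 1.643]
ft_force: [-0.5, -0.2, -1.1]
opening: 0.186
grip_force: 30.0
```

```bash
python3 - <<'E'
from lib import *
R=(596.7,22.7,-.109); yw=R[2]+np.pi/2
print(state()["eef_pos"],state()["tcp_rot"],state()["ft_force"])
# home TCP: batten centre at rack x=62-140+9=-69
for b,y in((3,87),(2,29),(1,-29)): print(b,"home",loc(R,(-69,y)),"pre",loc(R,(-149,y)))
pre=loc(R,(-149,87))
plan([(*pre,115,yw)])
E
```

```text
[412.08942315 345.81405995 113.00569806] [ 3.14047153e+00 -7.11817029e-04  1.64280287e+00] [-0.53348771 -0.20928861 -1.14704895]
3 home [537.57372206 116.68980401] pre [458.04849172 125.39254721]
2 home [531.26423324  59.03401201] pre [451.7390029   67.73675521]
1 home [524.95474442   1.37822001] pre [445.42951408  10.08096321]
[[-223.2, 30.0, -1.4], 0.181] rows>= 5
```

Call:
{"method": "jog_arm", "body": {
  "motion": [
    [[-40, 6, 0], 0.05],
    [[-90, 12, 0], 0.1],
    [[-135, 20, 0], 0.18],
    [[-180, 25, 0], 0.18],
    [[-223, 30, 0], 0.181]
  ]
}}

```text
t: 5.8
eef_pos: [457.5, 123.6, 111.3]
tcp_rot: [-3.139, 0.0, 1.462]
ft_force: [0.7, 0.2, -1.2]
opening: 0.189
grip_force: 30.0
```

Call:
{"method": "jog_arm", "body": {
  "motion": [
    [[0, 0, 10], 0],
    [[0, 0, 30], 0],
    [[0, 0, 40], 0],
    [[0, 0, 40], 0]
  ]
}}

```text
t: 6.2
eef_pos: [457.0, 125.8, 70.8]
tcp_rot: [-3.138, 0.001, 1.462]
ft_force: [0.1, 1.1, -0.9]
opening: 0.184
grip_force: 30.0
```

```bash
cat >> lib.py <<'E'
R=(596.7,22.7,-.109); YR=R[2]+np.pi/2
def held(z=None,tag=None,edges=None):
    s=state(); c=read_camera("top"); e=s["eef_pos"]; a=s["tcp_rot"][2]-np.pi/2
    z0=e[2]-32.6 if z is None else z
    p=(e[0]+61*np.cos(a),e[1]+61*np.sin(a),a)
    q,f=refine(c,"top",edges if edges is not None else BE[:120],p,z=z0,d=3)
    d=q[:2]-R[:2]; co,si=np.cos(R[2]),np.sin(R[2])
    print("tcp",np.round(e,1),round(s["tcp_rot"][2],3),"board",np.round(q,2),round(f,1),"rack xy",np.round([d[0]*co+d[1]*si,-d[0]*si+d[1]*co],1),"rel yaw",round(q[2]-R[2],3))
    if tag: overlay(c,"top",[(BE,q,z0)],f"pics/{tag}.png",(190,150,310,260),6)
    return c,q
E
python3 - <<'E'
from lib import *
held(tag="p1")
plan([(*loc(R,(-149,87)),46,YR)])
E
```

```text
tcp [457.  125.8  70.8] 1.462 board [ 5.3980e+02  1.2052e+02 -1.6000e-01] 16.7 rack xy [-67.2  91. ] rel yaw -0.051
[[-0.5, 0.7, 26.3], 0.001] rows>= 1
```

View pics/p1.png

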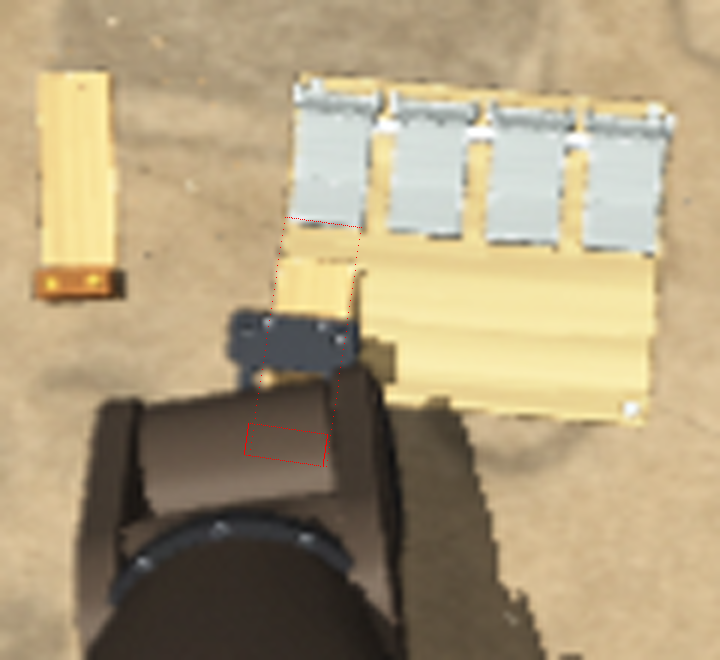

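```bash
python3 - <<'E'
from lib import *
c=read_camera("top"); s=state(); e=s["eef_pos"];a=s["tcp_rot"][2]-np.pi/2
l,r=[unproj(c,"top",p,e[2]-32.6+5)[:2] for p in((236.0,192.8),(248.9,193.3))]
print(l,r,np.linalg.norm(l-r)); m=(l+r)/2
ex=e[:2]+131*np.array([np.cos(a),np.sin(a)]); print(m,ex)
NE=seg(L((40,22.5,5),(70,22.5,5),(70,-22.5,5),(40,-22.5,5)))
G=grad(c["img"]); p0=e[:2]+61*np.array([np.cos(a),np.sin(a)])
def cost(p):
    y=np.array([-np.sin(a),np.cos(a)])*p[0]+np.array([np.cos(a),np.sin(a)])*p[1]
    q=proj(c,"top",place(NE,*(p0+y),a+p[2]/100,z=e[2]-32.6)).astype(np.float32)
    return -cv2.remap(G,q[:,:1].copy(),q[:,1:].copy(),cv2.INTER_LINEAR).mean()
from scipy.optimize import brute
r=brute(cost,(slice(-8,8.1,.5),slice(-6,6.1,1),slice(-5,5.1,1)),finish=None,full_output=True); print(r[0],r[1],cost([0,0,0]))
E
```

```text
[587.31839925 135.33868674] [584.62589595  90.20022716] 45.21869200409114
[585.9721476  112.76945695] [587.98845358 111.8696035 ]
[ 4.5 -4.  -4. ] -17.255733 -14.523227
```

Call:
{"method": "jog_arm", "body": {
  "motion": [
    [[0, 0.7, 15], 0],
    [[0, 0.7, 25.5], 0],
    [[0, 0.7, 25.5], 0],
    [[0, 0.7, 25.5], 0],
    [[0, 0.7, 25.5], 0]
  ]
}}

```text
t: 6.8
eef_pos: [458.9, 125.6, 47.6]
tcp_rot: [3.141, -0.0, 1.462]
ft_force: [0.5, 0.2, -1.0]
opening: 0.187
grip_force: 30.0
```

Call:
{"method": "jog_arm", "body": {
  "motion": [
    [[0, 10, 0], 0],
    [[0, 20, 0], 0],
    [[0, 27, 0], 0],
    [[0, 33, 0], 0],
    [[0, 38, 0], 0]
  ]
}}

```text
t: 7.3
eef_pos: [496.9, 121.2, 47.0]
tcp_rot: [-3.141, 0.0, 1.462]
ft_force: [-3.3, 0.7, -3.8]
opening: 0.19
grip_force: 30.0
```

Call:
{"method": "jog_arm", "body": {
  "motion": [
    [[0, 5, 0], 0],
    [[0, 10, 0], 0],
    [[0, 15, 0], 0],
    [[0, 20, 0], 0],
    [[0, 25, 0], 0]
  ]
}}

```text
t: 7.8
eef_pos: [521.8, 118.5, 47.0]
tcp_rot: [-3.141, -0.0, 1.462]
ft_force: [-2.0, 0.3, -6.2]
opening: 0.189
grip_force: 30.0
```

Call:
{"method": "jog_arm", "body": {
  "motion": [
    [[0, 4, 0], 0],
    [[0, 8, 0], 0],
    [[0, 11, 0], 0],
    [[0, 11, 0], 0],
    [[0, 11, 0], 0]
  ]
}}

```text
t: 8.3
eef_pos: [533.0, 117.4, 47.3]
tcp_rot: [3.14, -0.0, 1.462]
ft_force: [0.7, -0.6, -6.2]
opening: 0.19
grip_force: 30.0
```

```bash
python3 - <<'E'
from lib import *
s=state();e=s["eef_pos"];print(e,s["tcp_rot"],s["ft_force"],loc(R,(-69,87)),s["grip_force"])
E
```

```text
[532.99093846 117.38140093  47.30612566] [ 3.13986763e+00 -3.78865328e-04  1.46177809e+00] [ 0.72076463 -0.59438854 -6.23704693] [537.57372206 116.68980401] 29.989477694034576
```

Call:
{"method": "jog_arm", "body": {
  "motion": [
    [[0, 1.5, 1], 0],
    [[0, 3, 2], 0],
    [[0, 3, 2], 0],
    [[0, 3, 2], 0]
  ]
}}

```text
t: 8.7
eef_pos: [535.3, 117.1, 45.2]
tcp_rot: [3.141, -0.0, 1.462]
ft_force: [-2.0, 0.7, -4.6]
opening: 0.19
grip_force: 30.0
```

Call:
{"method": "jog_arm", "body": {
  "motion": [
    [[0, 1, 0], 0],
    [[0, 1, 0], 0],
    [[0, 1, 0], 0]
  ]
}}

```text
t: 9.0
eef_pos: [536.3, 117.0, 45.1]
tcp_rot: [3.141, -0.0, 1.462]
ft_force: [-1.6, 0.0, -3.9]
opening: 0.188
grip_force: 30.0
```

Call:
{"method": "jog_arm", "body": {
  "motion": [
    [[0, 1, 0], 0],
    [[0, 1, 0], 0],
    [[0, 1, 0], 0]
  ]
}}

```text
t: 9.3
eef_pos: [537.4, 116.8, 45.1]
tcp_rot: [3.141, -0.0, 1.462]
ft_force: [-1.3, -0.3, -5.0]
opening: 0.187
grip_force: 30.0
```

Call:
{"method": "jog_arm", "body": {
  "motion": [
    [[0, 1, 0], 0],
    [[0, 1, 0], 0],
    [[0, 1, 0], 0]
  ]
}}

```text
t: 9.6
eef_pos: [538.4, 116.7, 45.1]
tcp_rot: [3.141, -0.0, 1.462]
ft_force: [-0.5, 0.7, -4.2]
opening: 0.187
grip_force: 30.0
```

Call:
{"method": "jog_arm", "body": {
  "motion": [
    [[0, 1, 0], 0],
    [[0, 1, 0], 0],
    [[0, 1, 0], 0]
  ]
}}

```text
t: 9.9
eef_pos: [539.0, 116.6, 45.1]
tcp_rot: [-3.141, 0.0, 1.462]
ft_force: [-4.6, 0.9, -3.0]
opening: 0.187
grip_force: 30.0
```

Call:
{"method": "jog_arm", "body": {
  "motion": [
    [[0, 0.7, 0], 0],
    [[0, 0.7, 0], 0],
    [[0, 0.7, 0], 0]
  ]
}}

```text
t: 10.2
eef_pos: [539.1, 116.6, 45.1]
tcp_rot: [-3.14, 0.0, 1.462]
ft_force: [-7.5, 0.1, -0.8]
opening: 0.187
grip_force: 30.0
```

Call:
{"method": "jog_arm", "body": {
  "motion": [
    [[0, 1.3, 0], 0],
    [[0, 1.3, 0], 0],
    [[0, 1.3, 0], 0]
  ]
}}

```text
t: 10.5
eef_pos: [539.1, 116.5, 45.0]
tcp_rot: [-3.137, 0.001, 1.462]
ft_force: [-13.9, -0.4, 2.9]
opening: 0.184
grip_force: 30.0
```

Call:
{"method": "jog_arm", "body": {
  "motion": [
    [[0, -0.5, 0], 0],
    [[0, -0.5, 0], 0],
    [[0, -0.5, 0], 0],
    [[0, -0.5, 0], 0]
  ],
  "grip": 0.55
}}

```text
t: 10.9
eef_pos: [541.5, 116.4, 45.4]
tcp_rot: [3.14, -0.0, 1.462]
ft_force: [0.8, 0.2, -0.4]
opening: 0.43
grip_force: 0.0
```

Call:
{"method": "jog_arm", "body": {
  "motion": [
    [[0, 0, -30], 0],
    [[0, 0, -75], 0],
    [[0, 0, -120], 0],
    [[0, 0, -120], 0],
    [[0, 0, -120], 0]
  ]
}}

```text
t: 11.4
eef_pos: [541.2, 116.5, 166.1]
tcp_rot: [3.139, -0.001, 1.462]
ft_force: [-1.2, 0.2, -0.5]
opening: 0.453
grip_force: 0.0
```

```bash
python3 - <<'E'
from lib import *
B=(653.19,353.78,-.256); C=(637.65,260.6,.03)
gb=loc(B,(-61,0));gc=loc(C,(-61,0)); print(gb,gc)
print("to C");plan([(*gc,150,C[2]+np.pi/2),(*gc,33,C[2]+np.pi/2)])
E
```

```text
[594.17795544 369.22598968] [576.67744794 258.77027449]
to C
[[145.3, 19.8, 16.7], -0.139] rows>= 3
[[0.0, 0.0, 117.0], 0.0] rows>= 3
```

Call:
{"method": "jog_arm", "body": {
  "motion": [
    [[45, 6, 5], -0.04],
    [[90, 12, 10], -0.09],
    [[130, 18, 15], -0.139],
    [[145.3, 19.8, 17], -0.139],
    [[145.3, 19.8, 17], -0.139]
  ],
  "grip": 0.3
}}

```text
t: 11.9
eef_pos: [575.7, 260.1, 146.1]
tcp_rot: [-3.139, 0.001, 1.602]
ft_force: [0.0, -0.5, -0.1]
opening: 0.7
grip_force: 0.0
```

Call:
{"method": "jog_arm", "body": {
  "motion": [
    [[0, 0, 40], 0],
    [[0, 0, 80], 0],
    [[0, 0, 85], 0],
    [[0, 0, 85], 0],
    [[0, 0, 85], 0]
  ]
}}

```text
t: 12.4
eef_pos: [577.0, 258.3, 64.8]
tcp_rot: [3.14, -0.001, 1.6]
ft_force: [-0.4, 0.1, 0.0]
opening: 0.701
grip_force: 0.0
```

```bash
python3 - <<'E'
from lib import *
C=(637.65,260.6,.03); gc=loc(C,(-61,0)); print(state()["eef_pos"],gc)
plan([(*gc,33.3,C[2]+np.pi/2)])
c=read_camera("top")
print(refine(c,"top",BE,(653.19,353.78,-.256),d=3))
P=(*loc(R,(-8,87)),R[2]); q=refine(c,"top",seg(L((-5,22.5,5),(-70,22.5,5))+L((-5,-22.5,5),(-70,-22.5,5))+L((-70,22.5,35),(-52,22.5,35),(-52,-22.5,35),(-70,-22.5,35),(-70,22.5,35))),P,z=12,d=3);print(P,q)
overlay(c,"top",[(BE,q[0],12)],"pics/a1.png",(160,150,310,260),5.3)
E
```

```text
[577.01053506 258.30189449  64.7668501 ] [576.67744794 258.77027449]
[[0.5, -0.3, 32.1], -0.001] rows>= 1
(array([ 6.51796575e+02,  3.53574224e+02, -2.52647394e-01]), np.float64(14.360006332397461))
(np.float64(598.2117101972789), np.float64(110.05396231585287), -0.109) (array([ 5.97979334e+02,  1.10512017e+02, -1.10709113e-01]), np.float64(22.345144271850586))
```

View pics/a1.png

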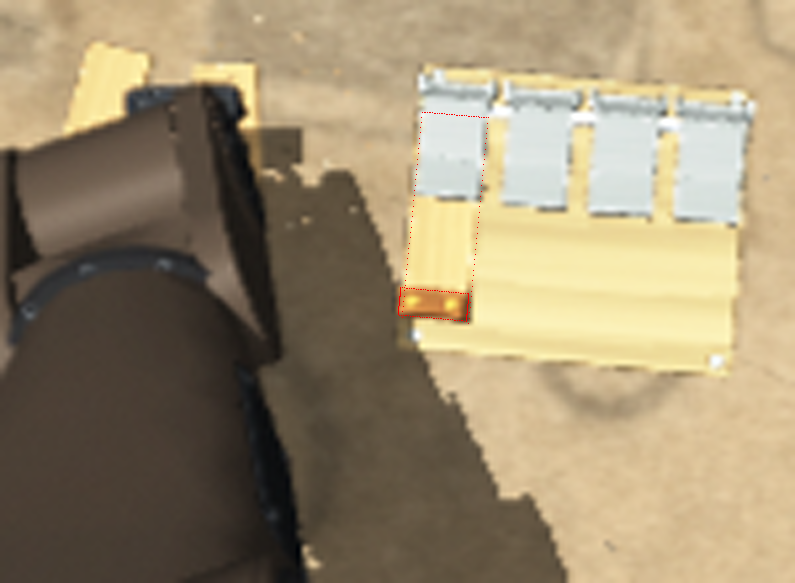

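Call:
{"method": "jog_arm", "body": {
  "motion": [
    [[0.5, -0.3, 18], 0],
    [[0.5, -0.3, 32], 0],
    [[0.5, -0.3, 32], 0],
    [[0.5, -0.3, 32], 0]
  ]
}}

```text
t: 12.85
eef_pos: [576.1, 259.2, 31.6]
tcp_rot: [3.141, -0.0, 1.601]
ft_force: [0.2, -0.7, -0.3]
opening: 0.698
grip_force: 0.0
```

Call:
{"method": "jog_arm", "body": {
  "motion": [
    [[0, 0, 0], 0],
    [[0, 0, 0], 0],
    [[0, 0, 0], 0],
    [[0, 0, 0], 0],
    [[0, 0, 0], 0]
  ],
  "grip": 1
}}

```text
t: 13.35
eef_pos: [575.9, 259.3, 31.2]
tcp_rot: [3.141, -0.0, 1.601]
ft_force: [0.3, -0.2, 1.1]
opening: 0.339
grip_force: 0.0
```

Call:
{"method": "jog_arm", "body": {
  "motion": [
    [[0, 0, 0], 0],
    [[0, 0, 0], 0],
    [[0, 0, 0], 0],
    [[0, 0, 0], 0],
    [[0, 0, 0], 0]
  ]
}}

```text
t: 13.85
eef_pos: [576.0, 259.2, 31.1]
tcp_rot: [3.141, -0.0, 1.601]
ft_force: [0.7, 0.5, -0.7]
opening: 0.185
grip_force: 30.0
```

Call:
{"method": "jog_arm", "body": {
  "motion": [
    [[0, 0, -20], 0],
    [[0, 0, -40], 0],
    [[0, 0, -90], 0],
    [[0, 0, -90], 0],
    [[0, 0, -90], 0]
  ]
}}

```text
t: 14.35
eef_pos: [576.1, 259.3, 122.0]
tcp_rot: [3.14, -0.001, 1.601]
ft_force: [-1.1, 0.5, -0.5]
opening: 0.19
grip_force: 30.0
```

```bash
python3 - <<'E'
from lib import *
print(state()["eef_pos"],state()["tcp_rot"])
plan([(*loc(R,(-147.5,29)),115,YR),(*loc(R,(-147.5,29)),47,YR)])
E
```

```text
[576.0951016  259.32293753 122.02317593] [ 3.13979319e+00 -6.32872769e-04  1.60083349e+00]
[[-188.0, -128.6, 7.6], 0.139] rows>= 5
[[0.0, 0.0, 68.0], 0.0] rows>= 2
```

Call:
{"method": "jog_arm", "body": {
  "motion": [
    [[-35, -24, 2], 0.03],
    [[-75, -51, 5], 0.07],
    [[-113, -77, 7], 0.11],
    [[-150, -103, 7.6], 0.139],
    [[-188, -128.6, 7.6], 0.139]
  ]
}}

```text
t: 14.85
eef_pos: [451.0, 66.3, 112.4]
tcp_rot: [-3.139, 0.0, 1.461]
ft_force: [0.8, -1.1, -1.1]
opening: 0.187
grip_force: 30.0
```

Call:
{"method": "jog_arm", "body": {
  "motion": [
    [[0, 0, 20], 0],
    [[0, 0, 50], 0],
    [[0, 0, 58], 0],
    [[0, 0, 58], 0],
    [[0, 0, 58], 0]
  ]
}}

```text
t: 15.35
eef_pos: [453.0, 67.7, 55.7]
tcp_rot: [-3.141, -0.0, 1.462]
ft_force: [1.0, 0.2, -0.2]
opening: 0.186
grip_force: 30.0
```

```bash
python3 - <<'E'
from lib import *
s=state();print(s["eef_pos"],s["tcp_rot"],loc(R,(-147.5,29)),loc(R,(-67.5,29)))
plan([(*loc(R,(-147.5,28.8)),45,YR),(*loc(R,(-67.5,28.8)),45,YR)])
E
```

```text
[453.0291144   67.67708236  55.66537285] [-3.14093049e+00 -1.98239755e-06  1.46228189e+00] [453.23010097  67.57357878] [532.75533131  58.87083557]
[[-0.3, 0.2, 11.3], 0.0] rows>= 1
[[-0.0, 80.0, -0.0], 0.0] rows>= 2
```

Call:
{"method": "jog_arm", "body": {
  "motion": [
    [[0, 0, 8], 0],
    [[0, 0, 11.3], 0],
    [[0, 0, 11.3], 0],
    [[0, 0, 11.3], 0]
  ]
}}

```text
t: 15.75
eef_pos: [453.1, 67.5, 44.4]
tcp_rot: [3.141, -0.0, 1.462]
ft_force: [-0.2, 0.5, -1.6]
opening: 0.192
grip_force: 30.0
```

Call:
{"method": "jog_arm", "body": {
  "motion": [
    [[0, 10, 0], 0],
    [[0, 20, 0], 0],
    [[0, 27, 0], 0],
    [[0, 33, 0], 0],
    [[0, 38, 0], 0]
  ]
}}

```text
t: 16.25
eef_pos: [491.4, 63.2, 44.2]
tcp_rot: [3.142, -0.0, 1.462]
ft_force: [0.0, -0.2, -0.7]
opening: 0.188
grip_force: 30.0
```

Call:
{"method": "jog_arm", "body": {
  "motion": [
    [[0, 5, 0], 0],
    [[0, 10, 0], 0],
    [[0, 15, 0], 0],
    [[0, 20, 0], 0],
    [[0, 25, 0], 0]
  ]
}}

```text
t: 16.75
eef_pos: [515.7, 60.6, 44.0]
tcp_rot: [-3.141, 0.0, 1.462]
ft_force: [-2.1, 0.0, -5.4]
opening: 0.18
grip_force: 30.0
```

Call:
{"method": "jog_arm", "body": {
  "motion": [
    [[0, 4, 0], 0],
    [[0, 8, 0], 0],
    [[0, 12, 1], 0],
    [[0, 14, 1.5], 0],
    [[0, 14, 1.5], 0]
  ]
}}

```text
t: 17.25
eef_pos: [529.7, 59.1, 43.1]
tcp_rot: [3.141, -0.0, 1.462]
ft_force: [-4.9, 0.6, 3.1]
opening: 0.189
grip_force: 30.0
```

Call:
{"method": "jog_arm", "body": {
  "motion": [
    [[0, 1, 0], 0],
    [[0, 2, 0], 0],
    [[0, 2, 0], 0]
  ]
}}

```text
t: 17.55
eef_pos: [531.7, 58.9, 43.1]
tcp_rot: [3.141, -0.0, 1.462]
ft_force: [-5.2, 0.0, 0.9]
opening: 0.188
grip_force: 30.0
```

Call:
{"method": "jog_arm", "body": {
  "motion": [
    [[0, 1, 0], 0],
    [[0, 1, 0], 0],
    [[0, 1, 0], 0]
  ]
}}

```text
t: 17.85
eef_pos: [532.6, 58.8, 43.1]
tcp_rot: [3.141, -0.0, 1.462]
ft_force: [-5.8, 0.8, 3.4]
opening: 0.188
grip_force: 30.0
```

Call:
{"method": "jog_arm", "body": {
  "motion": [
    [[0, 1, 0], 0],
    [[0, 1, 0], 0],
    [[0, 1, 0], 0]
  ]
}}

```text
t: 18.15
eef_pos: [532.8, 58.8, 43.1]
tcp_rot: [-3.14, 0.0, 1.462]
ft_force: [-9.7, 0.6, 5.7]
opening: 0.188
grip_force: 30.0
```

Stop reached; press to ~15 N, release, lift, and head for B.

Call:
{"method": "jog_arm", "body": {
  "motion": [
    [[0, 1.2, 0], 0],
    [[0, 1.2, 0], 0],
    [[0, 1.2, 0], 0]
  ]
}}

```text
t: 18.45
eef_pos: [532.9, 58.7, 43.1]
tcp_rot: [-3.138, 0.0, 1.462]
ft_force: [-15.6, -0.3, 8.8]
opening: 0.188
grip_force: 30.0
```

Call:
{"method": "jog_arm", "body": {
  "motion": [
    [[0, -0.5, 0], 0],
    [[0, -0.5, 0], 0],
    [[0, -0.5, 0], 0],
    [[0, -0.5, 0], 0]
  ],
  "grip": 0.55
}}

```text
t: 18.85
eef_pos: [534.9, 58.5, 42.9]
tcp_rot: [3.14, -0.0, 1.462]
ft_force: [-1.0, 0.1, -0.2]
opening: 0.431
grip_force: 0.0
```

Call:
{"method": "jog_arm", "body": {
  "motion": [
    [[0, 0, -30], 0],
    [[0, 0, -75], 0],
    [[0, 0, -110], 0],
    [[0, 0, -110], 0],
    [[0, 0, -110], 0]
  ]
}}

```text
t: 19.35
eef_pos: [534.5, 58.6, 153.1]
tcp_rot: [3.14, -0.0, 1.462]
ft_force: [-0.9, -0.2, -0.0]
opening: 0.45
grip_force: 0.0
```

```bash
python3 - <<'E'
from lib import *
c=read_camera("top"); q=refine(c,"top",BE,(653.19,353.78,-.256),d=2);print(q)
B=q[0]; gb=loc(B,(-61,0)); print(state()["eef_pos"],gb)
plan([(565,220,160,1.4),(*gb,150,B[2]+np.pi/2),(*gb,62,B[2]+np.pi/2)])
E
```

```text
(array([ 6.53086120e+02,  3.53774495e+02, -2.56341528e-01]), np.float64(21.645477294921875))
[534.06210473  58.54951548 152.18827133] [594.07935405 369.24063787]
[[163.9, 13.2, -7.2], 0.062] rows>= 4
[[152.0, 3.2, 10.0], 0.085] rows>= 4
[[-0.0, 0.0, 88.0], 0.0] rows>= 2
```

Call:
{"method": "jog_arm", "body": {
  "motion": [
    [[45, 3, -3], 0.02],
    [[90, 7, -7.2], 0.05],
    [[135, 11, -7.2], 0.062],
    [[163.9, 13.2, -7.2], 0.062]
  ],
  "grip": 0.3
}}

```text
t: 19.8
eef_pos: [565.0, 222.6, 158.1]
tcp_rot: [-3.14, 0.001, 1.4]
ft_force: [-0.1, -1.0, -0.6]
opening: 0.687
grip_force: 0.0
```

Call:
{"method": "jog_arm", "body": {
  "motion": [
    [[45, 1, 3], 0.03],
    [[90, 2, 6], 0.06],
    [[130, 3, 10], 0.085],
    [[152, 3.2, 10], 0.085],
    [[152, 3.2, 10], 0.085]
  ]
}}

```text
t: 20.3
eef_pos: [593.5, 371.7, 147.0]
tcp_rot: [-3.139, 0.002, 1.317]
ft_force: [0.2, 0.1, -0.2]
opening: 0.701
grip_force: 0.0
```

Call:
{"method": "jog_arm", "body": {
  "motion": [
    [[0, 0, 40], 0],
    [[0, 0, 80], 0],
    [[0, 0, 88], 0],
    [[0, 0, 88], 0],
    [[0, 0, 88], 0]
  ]
}}

```text
t: 20.8
eef_pos: [594.9, 369.2, 63.2]
tcp_rot: [3.141, -0.001, 1.314]
ft_force: [-1.3, -1.1, 0.7]
opening: 0.702
grip_force: 0.0
```

```bash
python3 - <<'E'
from lib import *
B=(653.09,353.77,-.256); gb=loc(B,(-61,0)); print(state()["eef_pos"],gb)
plan([(*gb,33.5,B[2]+np.pi/2)])
E
```

```text
[594.90439944 369.20275426  63.22945072] [594.07795544 369.21598968]
[[-0.2, -0.8, 30.3], -0.0] rows>= 1
```

Call:
{"method": "jog_arm", "body": {
  "motion": [
    [[-0.2, -0.8, 18], 0],
    [[-0.2, -0.8, 30], 0],
    [[-0.2, -0.8, 30], 0],
    [[-0.2, -0.8, 30], 0]
  ]
}}

```text
t: 21.2
eef_pos: [593.7, 369.4, 32.7]
tcp_rot: [3.141, -0.001, 1.315]
ft_force: [0.5, 0.3, 0.2]
opening: 0.701
grip_force: 0.0
```

Call:
{"method": "jog_arm", "body": {
  "motion": [
    [[0, 0, 0], 0],
    [[0, 0, 0], 0],
    [[0, 0, 0], 0],
    [[0, 0, 0], 0],
    [[0, 0, 0], 0]
  ],
  "grip": 1
}}

```text
t: 21.7
eef_pos: [593.4, 369.4, 32.1]
tcp_rot: [3.141, -0.0, 1.315]
ft_force: [0.1, -0.3, -0.5]
opening: 0.336
grip_force: 0.0
```

Call:
{"method": "jog_arm", "body": {
  "motion": [
    [[0, 0, 0], 0],
    [[0, 0, 0], 0],
    [[0, 0, 0], 0],
    [[0, 0, 0], 0],
    [[0, 0, 0], 0]
  ]
}}

```text
t: 22.2
eef_pos: [593.4, 369.3, 32.0]
tcp_rot: [3.141, -0.0, 1.315]
ft_force: [1.0, 0.5, -0.0]
opening: 0.187
grip_force: 30.0
```

Call:
{"method": "jog_arm", "body": {
  "motion": [
    [[0, 0, -20], 0],
    [[0, 0, -40], 0],
    [[0, 0, -90], 0],
    [[0, 0, -90], 0],
    [[0, 0, -90], 0]
  ]
}}

```text
t: 22.7
eef_pos: [593.5, 369.5, 122.9]
tcp_rot: [3.14, -0.001, 1.315]
ft_force: [-0.1, -0.6, -1.1]
opening: 0.186
grip_force: 30.0
```

```bash
python3 - <<'E'
from lib import *
print(state()["eef_pos"],state()["tcp_rot"])
plan([(510,200,118,1.4),(*loc(R,(-147.5,-29)),115,YR),(*loc(R,(-147.5,-29)),57,YR)])
E
```

```text
[593.5335774  369.45557073 122.92242693] [ 3.14024287e+00 -1.31938498e-03  1.31485857e+00]
[[-185.1, -37.9, 5.5], -0.085] rows>= 4
[[-198.0, -29.8, 3.0], -0.062] rows>= 5
[[-0.0, -0.0, 58.0], 0.0] rows>= 2
```

Call:
{"method": "jog_arm", "body": {
  "motion": [
    [[-45, -9, 2], -0.03],
    [[-93, -19, 4], -0.06],
    [[-140, -29, 5.5], -0.085],
    [[-185.1, -37.9, 5.5], -0.085]
  ]
}}

```text
t: 23.1
eef_pos: [507.7, 198.2, 114.9]
tcp_rot: [-3.139, 0.001, 1.401]
ft_force: [1.4, -0.4, -0.3]
opening: 0.185
grip_force: 30.0
```

Call:
{"method": "jog_arm", "body": {
  "motion": [
    [[-45, -7, 1], -0.03],
    [[-92, -14, 2], -0.06],
    [[-140, -21, 3], -0.062],
    [[-186, -28, 3], -0.062],
    [[-198, -29.8, 3], -0.062]
  ]
}}

```text
t: 23.6
eef_pos: [444.6, 7.1, 112.4]
tcp_rot: [-3.138, 0.0, 1.459]
ft_force: [0.5, 0.7, -0.9]
opening: 0.188
grip_force: 30.0
```

Call:
{"method": "jog_arm", "body": {
  "motion": [
    [[0, 0, 20], 0],
    [[0, 0, 50], 0],
    [[0, 0, 58], 0],
    [[0, 0, 58], 0],
    [[0, 0, 58], 0]
  ]
}}

```text
t: 24.1
eef_pos: [446.9, 10.1, 55.7]
tcp_rot: [-3.141, -0.0, 1.462]
ft_force: [-0.2, 0.2, -0.7]
opening: 0.185
grip_force: 30.0
```

```bash
python3 - <<'E'
from lib import *
s=state();print(s["eef_pos"],s["tcp_rot"])
plan([(*loc(R,(-147.5,-29)),45.7,YR)])
E
```

```text
[446.8921282   10.12830138  55.67002161] [-3.14110968e+00 -1.20130911e-04  1.46229417e+00]
[[-0.2, 0.1, 10.6], 0.0] rows>= 1
```

Call:
{"method": "jog_arm", "body": {
  "motion": [
    [[0, 0, 8], 0],
    [[0, 0, 10.6], 0],
    [[0, 0, 10.6], 0],
    [[0, 0, 10.6], 0]
  ]
}}

```text
t: 24.5
eef_pos: [446.9, 9.8, 45.0]
tcp_rot: [3.141, -0.0, 1.462]
ft_force: [0.7, -0.7, -1.0]
opening: 0.186
grip_force: 30.0
```

Call:
{"method": "jog_arm", "body": {
  "motion": [
    [[0, 10, 0], 0],
    [[0, 20, 0], 0],
    [[0, 27, 0], 0],
    [[0, 33, 0], 0],
    [[0, 38, 0], 0]
  ]
}}

```text
t: 25.0
eef_pos: [485.2, 5.6, 44.8]
tcp_rot: [3.141, -0.0, 1.462]
ft_force: [-0.3, -0.2, -0.6]
opening: 0.186
grip_force: 30.0
```

Call:
{"method": "jog_arm", "body": {
  "motion": [
    [[0, 5, 0], 0],
    [[0, 10, 0], 0],
    [[0, 15, 0], 0],
    [[0, 20, 0], 0],
    [[0, 25, 0], 0]
  ]
}}

```text
t: 25.5
eef_pos: [509.3, 3.0, 44.5]
tcp_rot: [-3.14, -0.0, 1.462]
ft_force: [-2.8, 0.5, -5.1]
opening: 0.188
grip_force: 30.0
```

Call:
{"method": "jog_arm", "body": {
  "motion": [
    [[0, 4, 0], 0],
    [[0, 8, 0], 0],
    [[0, 12, 0.7], 0],
    [[0, 14, 1.2], 0],
    [[0, 14, 1.2], 0]
  ]
}}

```text
t: 26.0
eef_pos: [523.4, 1.5, 43.9]
tcp_rot: [3.141, -0.0, 1.462]
ft_force: [-5.1, 0.9, 2.6]
opening: 0.189
grip_force: 30.0
```

Call:
{"method": "jog_arm", "body": {
  "motion": [
    [[0, 1, 0], 0],
    [[0, 2, 0], 0],
    [[0, 2, 0], 0]
  ]
}}

```text
t: 26.3
eef_pos: [525.4, 1.2, 43.9]
tcp_rot: [3.141, -0.0, 1.462]
ft_force: [-4.4, -0.0, 2.1]
opening: 0.189
grip_force: 30.0
```

Call:
{"method": "jog_arm", "body": {
  "motion": [
    [[0, 1, 0], 0],
    [[0, 1, 0], 0],
    [[0, 1, 0], 0]
  ]
}}

```text
t: 26.6
eef_pos: [526.3, 1.1, 43.9]
tcp_rot: [3.141, -0.0, 1.462]
ft_force: [-5.1, 0.5, 2.6]
opening: 0.188
grip_force: 30.0
```

Call:
{"method": "jog_arm", "body": {
  "motion": [
    [[0, 1, 0], 0],
    [[0, 1, 0], 0],
    [[0, 1, 0], 0]
  ]
}}

```text
t: 26.9
eef_pos: [526.6, 1.1, 43.9]
tcp_rot: [-3.14, -0.0, 1.462]
ft_force: [-8.3, 0.9, 5.6]
opening: 0.188
grip_force: 30.0
```

Call:
{"method": "jog_arm", "body": {
  "motion": [
    [[0, 1.4, 0], 0],
    [[0, 1.4, 0], 0],
    [[0, 1.4, 0], 0]
  ]
}}

```text
t: 27.2
eef_pos: [526.7, 1.1, 43.9]
tcp_rot: [-3.138, -0.0, 1.462]
ft_force: [-14.3, 1.7, 10.5]
opening: 0.19
grip_force: 30.0
```

Call:
{"method": "jog_arm", "body": {
  "motion": [
    [[0, -0.5, 0], 0],
    [[0, -0.5, 0], 0],
    [[0, -0.5, 0], 0],
    [[0, -0.5, 0], 0]
  ],
  "grip": 0.55
}}

```text
t: 27.6
eef_pos: [528.8, 0.8, 43.7]
tcp_rot: [3.14, -0.0, 1.462]
ft_force: [-0.2, 0.3, 0.1]
opening: 0.431
grip_force: 0.0
```

Call:
{"method": "jog_arm", "body": {
  "motion": [
    [[0, 0, -30], 0],
    [[0, 0, -75], 0],
    [[0, 0, -120], 0],
    [[0, 0, -155], 0],
    [[0, 0, -155], 0]
  ]
}}

```text
t: 28.1
eef_pos: [530.0, 0.7, 203.1]
tcp_rot: [3.133, -0.0, 1.462]
ft_force: [0.2, -0.2, -0.2]
opening: 0.45
grip_force: 0.0
```

Call:
{"method": "jog_arm", "body": {
  "motion": [
    [[-10, -45, 0], 0.14],
    [[-30, -85, 0], 0.28],
    [[-75, -85, 0], 0.42],
    [[-120, -85, 0], 0.56],
    [[-165, -85, 0], 0.7]
  ]
}}

```text
t: 28.6
eef_pos: [425.3, -155.3, 198.2]
tcp_rot: [3.141, -0.0, 0.757]
ft_force: [0.5, 0.1, 0.5]
opening: 0.453
grip_force: 0.0
```

```bash
cat >> lib.py <<'E'
BR=seg(L((-5,22.5,5),(-70,22.5,5))+L((-5,-22.5,5),(-70,-22.5,5))+L((-70,22.5,35),(-52,22.5,35),(-52,-22.5,35),(-70,-22.5,35),(-70,22.5,35)))
def check(c):
    out=[]
    for b,y in((3,87),(2,29),(1,-29)):
        q,f=refine(c,"top",BR,(*loc(R,(-8,y)),R[2]),z=12,d=3); d=q[:2]-R[:2]; co,si=np.cos(R[2]),np.sin(R[2])
        print("bay",b,"rack",np.round([d[0]*co+d[1]*si+8,-d[0]*si+d[1]*co-y],1),"dyaw",round(q[2]-R[2],3),"score",round(f,1)); out.append((BR,q,12))
    return out
E
python3 - <<'E'
from lib import *
print(state()["eef_pos"],state()["tcp_rot"],state()["joints"])
c=read_camera("top"); check(c); overlay(c,"top",[],"pics/b1.png",(190,140,420,270),3.4)
E
```

```text
[ 425.26218748 -155.31422702  198.18976225] [ 3.14147925e+00 -1.60377088e-04  7.56762284e-01] [-4.96311575e-01  3.04918680e-01  2.01472358e+00  1.59648403e-04
  8.21792568e-01  3.17613780e-01]
bay 3 rack [-0.4  0.9] dyaw 0.01 score 21.1
bay 2 rack [-0.4  2.5] dyaw 0.067 score 21.1
bay 1 rack [-0.2  0.2] dyaw -0.008 score 20.7
```

View pics/b1.png

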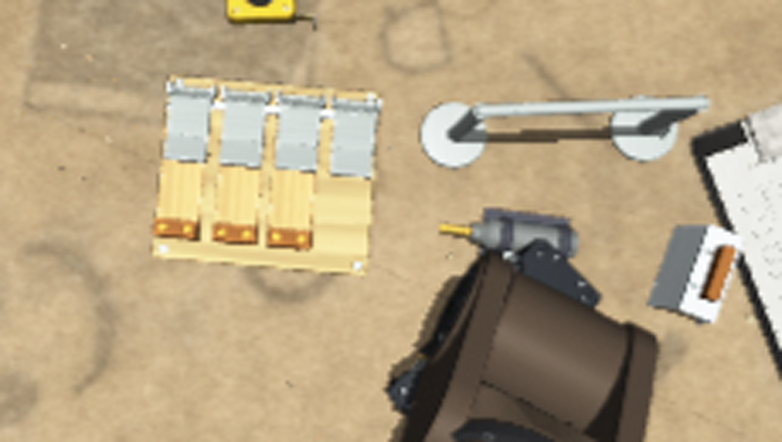

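```bash
python3 - <<'E'
from lib import *
from scipy.optimize import brute
c=read_camera("top"); o=check(c); G=grad(c["img"])
q=o[1][1]
def edgefit(l,name,rng):
    # lateral position of line edges per segment: search along y at several x
    pass
co,si=np.cos(R[2]),np.sin(R[2])
for b,y0 in((3,87),(2,29),(1,-29)):
    for side in(22.5,-22.5):
        r=[]
        for x in(-10,-20,-30,-40,-50):
            ys=np.arange(-9,9.1,.25); P=np.array([[x+dx,y0+side+t,17] for t in ys for dx in(-4,-2,0,2,4)])
            px=proj(c,"top",place(P,*R)).astype(np.float32); g=cv2.remap(G,px[:,:1].copy(),px[:,1:].copy(),cv2.INTER_LINEAR).reshape(len(ys),5).mean(1)
            r.append((float(ys[g.argmax()]),round(float(g.max()),0)))
        print(b,side,r)
    for lx,z in((-78,47),(-60,47)):
        r=[]
        for y in(-16,-8,0,8,16):
            xs=np.arange(-7,7.1,.25);P=np.array([[lx+t,y0+y+dy,z] for t in xs for dy in(-2,0,2)])
            px=proj(c,"top",place(P,*R)).astype(np.float32); g=cv2.remap(G,px[:,:1].copy(),px[:,1:].copy(),cv2.INTER_LINEAR).reshape(len(xs),3).mean(1)
            r.append(float(xs[g.argmax()]))
        print(b,"batten x",lx,r)
overlay(c,"top",o,"pics/b2.png",(230,160,305,222),10)
E
```

```text
bay 3 rack [-0.3  0.9] dyaw 0.008 score 21.0
bay 2 rack [-0.5  2.7] dyaw 0.069 score 21.1
bay 1 rack [-0.3  0.1] dyaw -0.008 score 20.7
3 22.5 [(1.5, 22.0), (0.5, 24.0), (-0.25, 22.0), (2.0, 16.0), (1.0, 19.0)]
3 -22.5 [(3.5, 11.0), (5.5, 12.0), (1.25, 8.0), (3.75, 6.0), (-0.25, 15.0)]
3 batten x -78 [-3.75, -4.5, -1.75, -2.5, -3.0]
3 batten x -60 [2.25, 1.5, 1.25, 0.5, 1.5]
2 22.5 [(-5.0, 8.0), (-2.5, 7.0), (3.0, 6.0), (-0.75, 7.0), (-5.75, 13.0)]
2 -22.5 [(0.5, 9.0), (2.5, 10.0), (-1.5, 8.0), (-2.5, 6.0), (3.75, 16.0)]
2 batten x -78 [-2.0, -2.75, -3.5, -1.25, -1.25]
2 batten x -60 [1.0, 0.25, -0.5, 2.0, 1.25]
1 22.5 [(-1.0, 9.0), (1.25, 6.0), (0.5, 7.0), (-3.5, 9.0), (9.0, 14.0)]
1 -22.5 [(4.25, 12.0), (0.25, 8.0), (-0.75, 5.0), (-1.5, 11.0), (5.0, 17.0)]
1 batten x -78 [-0.5, -4.5, -1.75, -2.25, -3.0]
1 batten x -60 [2.25, 1.5, 1.25, 0.5, 2.75]
```

View pics/b2.png

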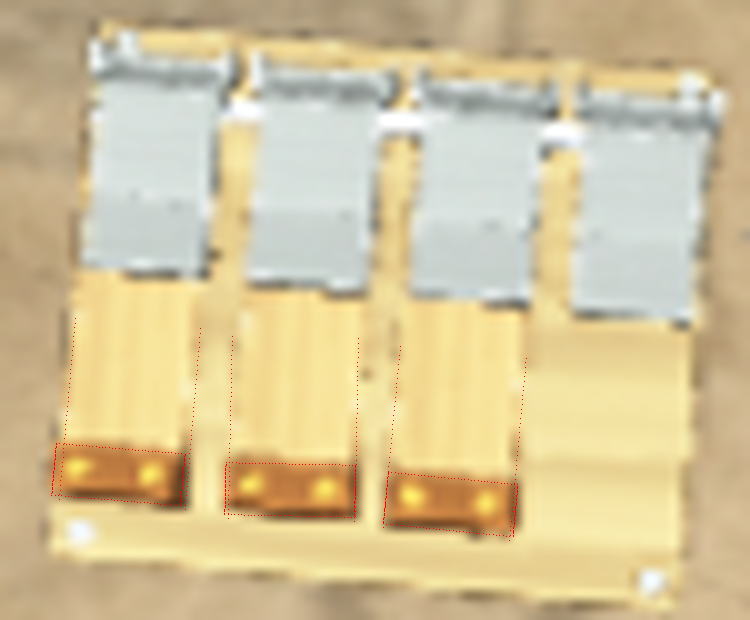

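```bash
python3 - <<'E'
from lib import *
g=loc(R,(-66.8,27.5)); print(g)
plan([(*g,165,YR),(*g,75,YR),(*g,44.3,YR)])
E
```

```text
[533.28800064  57.3035885 ]
[[225.8, -83.4, 33.6], -0.709] rows>= 5
[[0.1, -0.0, 90.0], -0.0] rows>= 2
[[-0.0, -0.0, 30.7], -0.0] rows>= 1
```

Call:
{"method": "jog_arm", "body": {
  "motion": [
    [[45, -17, 0], -0.14],
    [[90, -33, 0], -0.28],
    [[135, -50, 10], -0.42],
    [[180, -67, 20], -0.56],
    [[225.8, -83.4, 33], -0.709]
  ]
}}

```text
t: 29.2
eef_pos: [531.8, 64.5, 164.8]
tcp_rot: [3.141, -0.0, 1.478]
ft_force: [0.7, -0.3, 0.1]
opening: 0.454
grip_force: 0.0
```

Call:
{"method": "jog_arm", "body": {
  "motion": [
    [[0, 0, 0], 0],
    [[0, 0, 40], 0],
    [[0, 0, 75], 0],
    [[0, 0, 75], 0],
    [[0, 0, 75], 0]
  ]
}}

```text
t: 29.7
eef_pos: [531.2, 61.9, 90.8]
tcp_rot: [-3.14, 0.0, 1.471]
ft_force: [0.1, 0.7, 0.4]
opening: 0.451
grip_force: 0.0
```

```bash
python3 - <<'E'
from lib import *
g=loc(R,(-66.8,27.5)); print(g,state()["eef_pos"])
plan([(*g,44.3,YR)])
E
```

```text
[533.28800064  57.3035885 ] [531.23869881  61.93078811  90.80644118]
[[-4.4, 2.5, 47.1], 0.009] rows>= 1
```

Call:
{"method": "jog_arm", "body": {
  "motion": [
    [[-4.4, 2.5, 5], 0.009],
    [[-4.4, 2.5, 25], 0.009],
    [[-4.4, 2.5, 46], 0.009],
    [[-4.4, 2.5, 46], 0.009],
    [[-4.4, 2.5, 46], 0.009]
  ]
}}

```text
t: 30.2
eef_pos: [534.0, 57.1, 45.8]
tcp_rot: [3.141, -0.0, 1.461]
ft_force: [-0.3, -0.8, 0.6]
opening: 0.444
grip_force: 0.0
```

Call:
{"method": "jog_arm", "body": {
  "motion": [
    [[0, 0, 0], 0],
    [[0, 0, 0], 0],
    [[0, 0, 0], 0],
    [[0, 0, 0], 0],
    [[0, 0, 0], 0]
  ],
  "grip": 1
}}

```text
t: 30.7
eef_pos: [532.7, 57.5, 45.1]
tcp_rot: [-3.14, 0.0, 1.462]
ft_force: [-5.5, -0.3, 7.9]
opening: 0.188
grip_force: 30.0
```

Call:
{"method": "jog_arm", "body": {
  "motion": [
    [[0, 0, 0], 0],
    [[0, 0, 0], 0],
    [[0, 0, 0], 0]
  ]
}}

```text
t: 31.0
eef_pos: [532.7, 57.5, 45.1]
tcp_rot: [-3.14, 0.0, 1.462]
ft_force: [-4.8, -0.2, 6.5]
opening: 0.187
grip_force: 30.0
```

Call:
{"method": "jog_arm", "body": {
  "motion": [
    [[0, -5, -0.5], 0],
    [[0, -10, -0.5], 0],
    [[0, -15, -0.5], 0],
    [[0, -20, -0.5], 0],
    [[0, -25, -0.5], 0]
  ]
}}

```text
t: 31.5
eef_pos: [508.3, 60.2, 45.2]
tcp_rot: [3.141, -0.0, 1.462]
ft_force: [3.5, -0.6, -3.2]
opening: 0.19
grip_force: 30.0
```

```bash
python3 - <<'E'
from lib import *
e=state()["eef_pos"]; print(e,state()["tcp_rot"],state()["ft_force"])
plan([(*loc(R,(-92,29)),e[2]+.6,YR),(*loc(R,(-70,29)),e[2]+.6,YR)])
E
```

```text
[508.28936245  60.15827711  45.22151667] [ 3.14136946e+00 -9.06245968e-05  1.46185601e+00] [ 3.46894691 -0.57039926 -3.19404819]
[[1.4, -0.0, -0.0], 0.0] rows>= 1
[[-0.0, 22.0, -0.0], 0.0] rows>= 1
```

Call:
{"method": "jog_arm", "body": {
  "motion": [
    [[1.4, 0, 0], 0],
    [[1.4, 5, 0], 0],
    [[1.4, 10, 0], 0],
    [[1.4, 15, 0.3], 0],
    [[1.4, 20, 0.5], 0]
  ]
}}

```text
t: 32.0
eef_pos: [527.0, 59.6, 45.1]
tcp_rot: [-3.137, 0.0, 1.462]
ft_force: [-12.1, 1.4, 14.8]
opening: 0.191
grip_force: 30.0
```

Call:
{"method": "jog_arm", "body": {
  "motion": [
    [[0, 2, 0], 0],
    [[0, 4, 0], 0],
    [[0, 4, 0], 0],
    [[0, 4, 0], 0]
  ]
}}

```text
t: 32.4
eef_pos: [531.4, 59.2, 45.1]
tcp_rot: [-3.139, 0.0, 1.462]
ft_force: [-6.9, 1.4, 10.2]
opening: 0.187
grip_force: 30.0
```

Call:
{"method": "jog_arm", "body": {
  "motion": [
    [[0, 1, 0], 0],
    [[0, 1, 0], 0],
    [[0, 1, 0], 0]
  ]
}}

```text
t: 32.7
eef_pos: [532.2, 59.1, 45.1]
tcp_rot: [-3.138, 0.0, 1.462]
ft_force: [-9.0, 0.2, 10.2]
opening: 0.186
grip_force: 30.0
```

Call:
{"method": "jog_arm", "body": {
  "motion": [
    [[0, 1, 0], 0],
    [[0, 1, 0], 0],
    [[0, 1, 0], 0]
  ]
}}

```text
t: 33.0
eef_pos: [532.9, 59.0, 45.1]
tcp_rot: [-3.138, 0.0, 1.462]
ft_force: [-11.2, 1.3, 11.8]
opening: 0.187
grip_force: 30.0
```

Call:
{"method": "jog_arm", "body": {
  "motion": [
    [[0, 1, -0.5], 0],
    [[0, 1, -0.5], 0],
    [[0, 1, -0.5], 0]
  ]
}}

```text
t: 33.3
eef_pos: [532.9, 58.9, 45.1]
tcp_rot: [-3.135, 0.0, 1.462]
ft_force: [-13.6, 1.4, 8.0]
opening: 0.189
grip_force: 30.0
```

Call:
{"method": "jog_arm", "body": {
  "motion": [
    [[0, 1, 0], 0],
    [[0, 1, 0], 0],
    [[0, 1, 0], 0]
  ]
}}

```text
t: 33.6
eef_pos: [533.0, 58.9, 45.1]
tcp_rot: [-3.133, 0.001, 1.462]
ft_force: [-17.1, 2.1, 10.0]
opening: 0.189
grip_force: 30.1
```

Call:
{"method": "jog_arm", "body": {
  "motion": [
    [[0, -0.5, 0], 0],
    [[0, -0.5, 0], 0],
    [[0, -0.5, 0], 0],
    [[0, -0.5, 0], 0]
  ],
  "grip": 0.55
}}

```text
t: 34.0
eef_pos: [536.5, 58.5, 45.3]
tcp_rot: [3.141, -0.0, 1.462]
ft_force: [-0.6, 0.2, -0.9]
opening: 0.432
grip_force: 0.0
```

Call:
{"method": "jog_arm", "body": {
  "motion": [
    [[0, 0, -30], 0],
    [[0, 0, -75], 0],
    [[0, 0, -120], 0],
    [[0, 0, -150], 0],
    [[0, 0, -150], 0]
  ]
}}

```text
t: 34.5
eef_pos: [537.7, 58.5, 199.3]
tcp_rot: [3.134, -0.001, 1.462]
ft_force: [0.9, 1.1, 0.6]
opening: 0.453
grip_force: 0.0
```

Call:
{"method": "jog_arm", "body": {
  "motion": [
    [[-10, -45, 0], 0.14],
    [[-50, -75, 0], 0.28],
    [[-90, -85, 0], 0.42],
    [[-135, -85, 0], 0.56],
    [[-180, -85, 0], 0.7]
  ]
}}

```text
t: 35.0
eef_pos: [431.3, -112.5, 194.8]
tcp_rot: [-3.141, -0.0, 0.757]
ft_force: [1.5, 1.4, -0.6]
opening: 0.449
grip_force: 0.0
```

```bash
python3 - <<'E'
from lib import *
print(state()["eef_pos"],state()["tcp_rot"])
c=read_camera("top"); check(c); overlay(c,"top",[],"pics/b3.png",(230,160,305,222),10)
# screws
im=c["img"][160:222,230:305].astype(int)
E
```

```text
[ 431.31577441 -112.49623147  194.83928092] [-3.14136118e+00 -6.11248486e-05  7.56729066e-01]
bay 3 rack [-0.4  0.9] dyaw 0.01 score 21.0
bay 2 rack [ 0.2 -1.2] dyaw -0.005 score 20.4
bay 1 rack [-0.2  0.2] dyaw -0.007 score 20.7
```

View pics/b3.png

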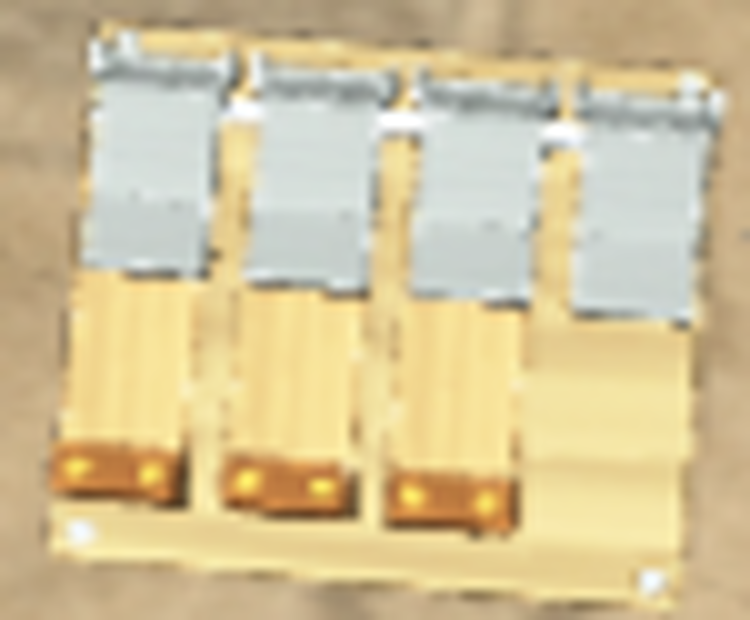

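```bash
python3 - <<'E'
from lib import *
c=read_camera("top"); c0=dict(c); c0["img"]=cv2.imread("pics/top0.png")
np.set_printoptions(precision=3,suppress=True)
GE=seg(L((-30,-30,59),(-112,-30,59),(-112,-2,59),(-30,-2,59)))
for h in(52,59):
    E=GE.copy();E[:,2]=h
    for a in(-.1,-.16,-.22): print(h,a,refine(c0,"top",E,(510,-238,a)))
q=refine(c0,"top",GE,(510,-238,-.16))[0]
TE=seg(L((-16,24,56),(-96,24,56)))
overlay(c0,"top",[(GE,q,0),(TE,q,0)],"pics/g.png",(310,190,370,250),10)
g=loc(q,(-72,-8.5)); print(g)
plan([(*g,180,q[2]),(*g,110,q[2])])
E
```

```text
52 -0.1 (array([ 516.144, -236.877,   -0.154]), np.float64(24.927295684814453))
52 -0.16 (array([ 516.161, -236.872,   -0.154]), np.float64(24.927331924438477))
52 -0.22 (array([ 516.134, -236.883,   -0.154]), np.float64(24.927318572998047))
59 -0.1 (array([ 516.555, -235.329,   -0.154]), np.float64(24.941516876220703))
59 -0.16 (array([ 516.353, -235.037,   -0.151]), np.float64(24.94416046142578))
59 -0.22 (array([ 516.55 , -235.041,   -0.15 ]), np.float64(24.94295883178711))
[ 443.893 -232.637]
[[-71.3, 94.1, 15.3], 0.903] rows>= 7
[[-0.0, 0.0, 70.0], 0.0] rows>= 2
```

View pics/g.png

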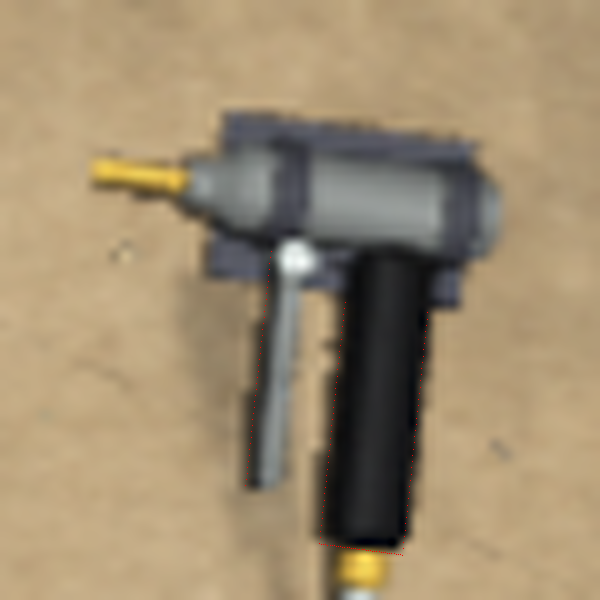

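Call:
{"method": "jog_arm", "body": {
  "motion": [
    [[-12, 16, 0], 0.14],
    [[-25, 32, 5], 0.28],
    [[-40, 50, 10], 0.42],
    [[-55, 70, 15], 0.56],
    [[-71.3, 94.1, 15], 0.7]
  ],
  "grip": 0
}}

```text
t: 35.6
eef_pos: [445.1, -228.5, 178.9]
tcp_rot: [-3.14, 0.002, 0.058]
ft_force: [-0.5, 0.1, 0.8]
opening: 0.813
grip_force: 0.0
```

Call:
{"method": "jog_arm", "body": {
  "motion": [
    [[0, 0, 10], 0.1],
    [[0, 0, 50], 0.2],
    [[0, 0, 70], 0.203],
    [[0, 0, 70], 0.203],
    [[0, 0, 70], 0.203]
  ]
}}

```text
t: 36.1
eef_pos: [445.6, -228.2, 110.1]
tcp_rot: [-3.141, 0.001, -0.14]
ft_force: [0.4, -0.5, -0.3]
opening: 1.001
grip_force: 0.0
```

```bash
python3 - <<'E'
from lib import *
q=(516.5,-235.1,-.152); g=loc(q,(-72,-8.5)); print(g,state()["eef_pos"],state()["tcp_rot"],state()["opening"])
plan([(*g,51.5,q[2])])
E
```

```text
[ 444.04311317 -232.60008995] [ 445.56268349 -228.15695873  110.13206939] [-3.14101621e+00  8.48719710e-04 -1.39913227e-01] 1.0011694953277788
[[-0.9, 4.6, 59.2], 0.012] rows>= 2
```

Call:
{"method": "jog_arm", "body": {
  "motion": [
    [[-0.9, 4.6, 5], 0.012],
    [[-0.9, 4.6, 30], 0.012],
    [[-0.9, 4.6, 59], 0.012],
    [[-0.9, 4.6, 59], 0.012],
    [[-0.9, 4.6, 59], 0.012]
  ]
}}

```text
t: 36.6
eef_pos: [444.1, -233.1, 51.9]
tcp_rot: [-3.142, -0.0, -0.153]
ft_force: [0.2, 0.0, -0.0]
opening: 1.0
grip_force: 0.0
```

Call:
{"method": "jog_arm", "body": {
  "motion": [
    [[0, 0, 0], 0],
    [[0, 0, 0], 0],
    [[0, 0, 0], 0],
    [[0, 0, 0], 0],
    [[0, 0, 0], 0]
  ],
  "grip": 0.6
}}

```text
t: 37.1
eef_pos: [443.9, -232.9, 51.5]
tcp_rot: [3.141, -0.0, -0.153]
ft_force: [0.1, -0.1, 1.1]
opening: 0.637
grip_force: 0.0
```

Call:
{"method": "jog_arm", "body": {
  "motion": [
    [[0, 0, 0], 0],
    [[0, 0, 0], 0],
    [[0, 0, 0], 0]
  ]
}}

```text
t: 37.4
eef_pos: [443.4, -236.7, 51.2]
tcp_rot: [3.137, -0.001, -0.153]
ft_force: [-20.2, -40.5, -5.8]
opening: 0.476
grip_force: 29.8
```

Call:
{"method": "jog_arm", "body": {
  "motion": [
    [[0, 0, 0], 0],
    [[0, 0, 0], 0],
    [[0, 0, 0], 0]
  ]
}}

```text
t: 37.7
eef_pos: [443.4, -237.0, 51.2]
tcp_rot: [3.137, -0.002, -0.153]
ft_force: [-18.9, -38.7, -5.8]
opening: 0.465
grip_force: 29.7
```

Call:
{"method": "jog_arm", "body": {
  "motion": [
    [[0, 2, 0], 0],
    [[0, 4, 0], 0],
    [[0, 4, 0], 0],
    [[0, 4, 0], 0]
  ]
}}

```text
t: 38.1
eef_pos: [443.2, -237.4, 51.3]
tcp_rot: [3.141, -0.0, -0.153]
ft_force: [-5.2, -8.3, 1.1]
opening: 0.462
grip_force: 29.0
```

Call:
{"method": "jog_arm", "body": {
  "motion": [
    [[0, 0, 0], 0],
    [[0, 0, 0], 0],
    [[0, 0, 0], 0]
  ]
}}

```text
t: 38.4
eef_pos: [443.2, -237.4, 51.3]
tcp_rot: [3.141, -0.0, -0.153]
ft_force: [-4.7, -8.3, 0.9]
opening: 0.465
grip_force: 29.0
```

Call:
{"method": "jog_arm", "body": {
  "motion": [
    [[0, 0.8, 0], 0],
    [[0, 0.8, 0], 0],
    [[0, 0.8, 0], 0],
    [[0, 0.8, 0], 0],
    [[0, 0.8, 0], 0]
  ],
  "grip": 0.1
}}

```text
t: 38.9
eef_pos: [443.2, -237.5, 51.2]
tcp_rot: [-3.142, 0.0, -0.153]
ft_force: [0.7, -0.5, 0.8]
opening: 0.824
grip_force: 0.0
```

Call:
{"method": "jog_arm", "body": {
  "motion": [
    [[0, 0, 0], 0],
    [[0, 0, 0], 0],
    [[0, 0, 0], 0],
    [[0, 0, 0], 0],
    [[0, 0, 0], 0]
  ]
}}

```text
t: 39.4
eef_pos: [443.1, -237.7, 51.2]
tcp_rot: [-3.141, -0.0, -0.153]
ft_force: [-0.7, -0.5, 0.8]
opening: 0.902
grip_force: 0.0
```

Call:
{"method": "jog_arm", "body": {
  "motion": [
    [[0, 0, 0], 0],
    [[0, 0, 0], 0],
    [[0, 0, 0], 0],
    [[0, 0, 0], 0],
    [[0, 0, 0], 0]
  ],
  "grip": 0.6
}}

```text
t: 39.9
eef_pos: [443.0, -237.0, 51.1]
tcp_rot: [-3.141, 0.001, -0.153]
ft_force: [3.1, 8.6, 1.3]
opening: 0.538
grip_force: 3.5
```

Call:
{"method": "jog_arm", "body": {
  "motion": [
    [[0, 0, 0], 0],
    [[0, 0, 0], 0],
    [[0, 0, 0], 0],
    [[0, 0, 0], 0],
    [[0, 0, 0], 0]
  ]
}}

```text
t: 40.4
eef_pos: [443.1, -237.5, 51.1]
tcp_rot: [-3.141, 0.0, -0.153]
ft_force: [0.1, 2.6, -0.7]
opening: 0.464
grip_force: 28.9
```

Call:
{"method": "jog_arm", "body": {
  "motion": [
    [[0, 0, 0], 0],
    [[0, 0, 0], 0],
    [[0, 0, 0], 0]
  ]
}}

```text
t: 40.7
eef_pos: [443.1, -237.5, 51.1]
tcp_rot: [-3.141, 0.0, -0.153]
ft_force: [0.4, 1.9, -1.5]
opening: 0.46
grip_force: 28.9
```

Call:
{"method": "jog_arm", "body": {
  "motion": [
    [[0, 0, 0], 0],
    [[0, 0, 0], 0],
    [[0, 0, 0], 0],
    [[0, 0, 0], 0],
    [[0, 0, 0], 0]
  ],
  "grip": 0.05
}}

```text
t: 41.2
eef_pos: [443.4, -238.0, 51.3]
tcp_rot: [3.141, -0.001, -0.153]
ft_force: [-0.5, 0.2, 0.9]
opening: 0.823
grip_force: 0.0
```

Call:
{"method": "jog_arm", "body": {
  "motion": [
    [[0, 0, 0], 0],
    [[0, 0, 0], 0],
    [[0, 0, 0], 0],
    [[0, 0, 0], 0],
    [[0, 0, 0], 0]
  ]
}}

```text
t: 41.7
eef_pos: [443.2, -237.7, 51.2]
tcp_rot: [-3.142, -0.0, -0.153]
ft_force: [-0.6, -0.1, -0.1]
opening: 0.95
grip_force: 0.0
```

Call:
{"method": "jog_arm", "body": {
  "motion": [
    [[0, 0, -30], 0],
    [[0, 0, -75], 0],
    [[0, 0, -120], 0],
    [[0, 0, -140], 0],
    [[0, 0, -140], 0]
  ]
}}

```text
t: 42.2
eef_pos: [443.9, -238.2, 194.0]
tcp_rot: [3.139, -0.005, -0.153]
ft_force: [0.7, -0.2, -0.8]
opening: 0.951
grip_force: 0.0
```

```bash
python3 - <<'E'
from lib import *
np.set_printoptions(precision=3,suppress=True)
c=read_camera("top"); c0=dict(c); c0["img"]=cv2.imread("pics/top0.png")
cs=read_camera("side"); s0=dict(cs); s0["img"]=cv2.imread("pics/side0.png")
a,b=(329.6,172.7),(398.2,170.3)
print("bar ends",unproj(c,"top",a,176),unproj(c,"top",b,176)); print("feet",unproj(c,"top",(323,179.6),4),unproj(c,"top",(379,179.5),4))
RL=seg(L((-6,-100,170),(-6,100,170))+L((6,-100,170),(6,100,170))+L((-6,100,170),(6,100,170))+L((-6,-100,170),(6,-100,170)))
for y in(-272,-280): print("rail",refine(c0,"top",RL,(632,y,0),d=6),refine(c,"top",RL,(632,y,0),d=6))
print("gun now",refine(c0,"top",ME,(482,-409,-.38),d=4),"marker now",refine(c,"top",ME,(482,-409,-.38),d=4))
print("side marker",refine(s0,"side",ME,(482,-409,-.38),d=6),"side rail",refine(s0,"side",RL,(632,-276,0),d=6))
check(c)
m=(482.07,-408.97,-.38); plan([(*m[:2],200,m[2]),(*m[:2],150,m[2])])
E
```

```text
bar ends [ 631.018 -168.848  176.   ] [ 633.792 -380.705  176.   ]
feet [ 632.685 -175.884    4.   ] [ 628.678 -375.666    4.   ]
rail (array([ 609.8  , -253.046,    0.043]), np.float64(23.26296043395996)) (array([ 634.711, -262.026,    0.   ]), np.float64(23.430728912353516))
rail (array([ 634.59 , -267.249,    0.017]), np.float64(22.865116119384766)) (array([ 634.703, -261.975,    0.   ]), np.float64(23.425064086914062))
gun now (array([ 482.094, -408.872,   -0.38 ]), np.float64(24.223876953125)) marker now (array([ 530.096, -415.139,    0.218]), np.float64(21.179767608642578))
side marker (array([ 478.746, -407.99 ,   -0.453]), np.float64(20.004718780517578)) side rail (array([ 640.398, -283.571,    0.026]), np.float64(18.79654312133789))
bay 3 rack [-0.5  0.8] dyaw 0.006 score 21.2
bay 2 rack [ 0.2 -1.2] dyaw -0.005 score 20.5
bay 1 rack [-0.3  0.1] dyaw -0.008 score 20.8
[[64.9, 163.5, -8.4], 0.227] rows>= 4
[[-0.0, -0.0, 50.0], -0.0] rows>= 1
```

Call:
{"method": "jog_arm", "body": {
  "motion": [
    [[18, 45, -3], 0.07],
    [[35, 88, -8], 0.15],
    [[52, 130, -8], 0.22],
    [[64.9, 163.5, -8], 0.227],
    [[64.9, 163.5, -8], 0.227]
  ],
  "grip": 0.3
}}

```text
t: 42.8
eef_pos: [482.2, -412.6, 196.3]
tcp_rot: [-3.141, 0.002, -0.383]
ft_force: [-0.7, -0.2, -0.2]
opening: 0.704
grip_force: 0.0
```

Call:
{"method": "jog_arm", "body": {
  "motion": [
    [[0, 0, 20], 0],
    [[0, 0, 50], 0],
    [[0, 0, 60], 0],
    [[0, 0, 60], 0],
    [[0, 0, 60], 0]
  ]
}}

```text
t: 43.3
eef_pos: [482.5, -409.0, 139.5]
tcp_rot: [-3.141, 0.0, -0.38]
ft_force: [0.4, -1.1, -0.2]
opening: 0.702
grip_force: 0.0
```

```bash
python3 - <<'E'
from lib import *
m=(482.07,-408.97,-.38); print(state()["eef_pos"],state()["tcp_rot"])
plan([(*m[:2],104,m[2])])
c=read_camera("side"); overlay(c,"side",[],"pics/m1.png",(270,100,370,200),6)
E
```

```text
[ 482.54185501 -409.02547955  139.48491721] [-3.14143204e+00  6.22042993e-05 -3.79917808e-01]
[[-0.5, 0.1, 36.1], 0.0] rows>= 1
```

View pics/m1.png

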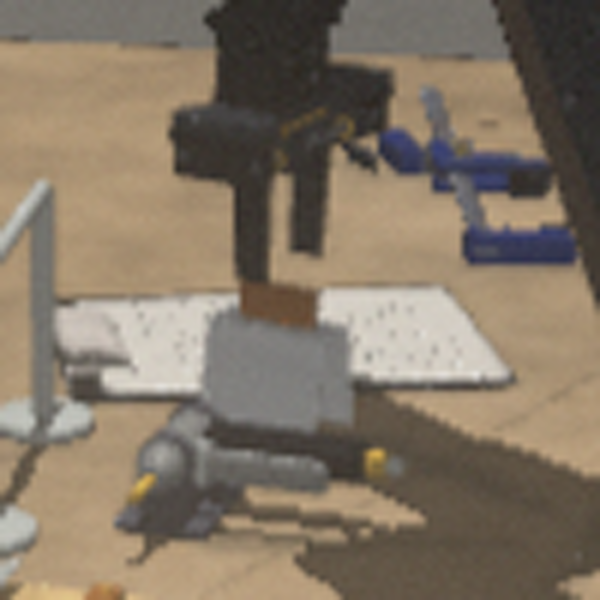

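Call:
{"method": "jog_arm", "body": {
  "motion": [
    [[-0.5, 0, 15], 0],
    [[-0.5, 0, 30], 0],
    [[-0.5, 0, 36], 0],
    [[-0.5, 0, 36], 0]
  ]
}}

```text
t: 43.75
eef_pos: [481.7, -408.7, 102.5]
tcp_rot: [-3.141, 0.001, -0.38]
ft_force: [-0.2, -0.5, 0.3]
opening: 0.698
grip_force: 0.0
```

Call:
{"method": "jog_arm", "body": {
  "motion": [
    [[0, 0, 0], 0],
    [[0, 0, 0], 0],
    [[0, 0, 0], 0],
    [[0, 0, 0], 0],
    [[0, 0, 0], 0]
  ],
  "grip": 1
}}

```text
t: 44.25
eef_pos: [481.9, -409.0, 103.4]
tcp_rot: [3.142, -0.0, -0.38]
ft_force: [-0.2, 0.1, 0.3]
opening: 0.334
grip_force: 0.0
```

Call:
{"method": "jog_arm", "body": {
  "motion": [
    [[0, 0, 0], 0],
    [[0, 0, 0], 0],
    [[0, 0, 0], 0],
    [[0, 0, 0], 0],
    [[0, 0, 0], 0]
  ]
}}

```text
t: 44.75
eef_pos: [481.8, -408.9, 103.1]
tcp_rot: [-3.141, 0.0, -0.38]
ft_force: [0.6, -1.0, 0.2]
opening: 0.145
grip_force: 30.0
```

Call:
{"method": "jog_arm", "body": {
  "motion": [
    [[0, 0, -15], 0],
    [[0, 0, -50], 0],
    [[0, 0, -100], 0],
    [[0, 0, -150], 0],
    [[0, 0, -190], 0]
  ]
}}

```text
t: 45.25
eef_pos: [481.8, -408.9, 297.6]
tcp_rot: [3.14, -0.003, -0.38]
ft_force: [1.2, -0.8, -1.5]
opening: 0.141
grip_force: 30.0
```

```bash
python3 - <<'E'
from lib import *
s=state();print(s["eef_pos"],s["tcp_rot"],s["joints"])
plan([(500,-330,310,.3),(520,-290,310,.9),(560,-276,310,1.4),(632,-276,310,1.571)])
E
```

```text
[ 481.79996939 -408.8682667   297.57062988] [ 3.14041553e+00 -2.79848914e-03 -3.80135863e-01] [-8.08209582e-01  4.51213281e-01  1.46667331e+00  9.66590607e-05
  1.22067144e+00  1.14269124e+00]
[[-12.4, -80.0, -11.8], -0.68] rows>= 5
[[30.9, -32.3, -0.0], -0.6] rows>= 5
[[35.9, 22.7, -0.0], -0.5] rows>= 4
[[12.2, 70.9, -0.0], -0.171] rows>= 2
```

Call:
{"method": "jog_arm", "body": {
  "motion": [
    [[-2.5, -16, -3], -0.13],
    [[-5, -32, -6], -0.27],
    [[-7.5, -48, -9], -0.41],
    [[-10, -64, -12], -0.55],
    [[-12.4, -80, -12], -0.68]
  ]
}}

```text
t: 45.75
eef_pos: [500.0, -329.3, 306.8]
tcp_rot: [3.14, -0.001, 0.305]
ft_force: [-0.0, -0.1, -1.3]
opening: 0.147
grip_force: 30.0
```

Call:
{"method": "jog_arm", "body": {
  "motion": [
    [[6, -6, 0], -0.13],
    [[12, -12, 0], -0.26],
    [[18, -18, 0], -0.4],
    [[24, -24, 0], -0.53],
    [[30.9, -32.3, 0], -0.6]
  ]
}}

```text
t: 46.25
eef_pos: [520.0, -289.8, 306.4]
tcp_rot: [3.141, -0.0, 0.905]
ft_force: [0.3, -0.7, -0.8]
opening: 0.146
grip_force: 30.0
```

Call:
{"method": "jog_arm", "body": {
  "motion": [
    [[9, 6, 0], -0.13],
    [[18, 12, 0], -0.26],
    [[27, 18, 0], -0.39],
    [[35.9, 22.7, 0], -0.5],
    [[35.9, 22.7, 0], -0.5]
  ]
}}

```text
t: 46.75
eef_pos: [560.6, -275.6, 306.0]
tcp_rot: [3.141, 0.0, 1.402]
ft_force: [-0.7, 0.1, -1.7]
opening: 0.148
grip_force: 30.0
```

```bash
python3 - <<'E'
from lib import *
s=state();print(s["eef_pos"],s["tcp_rot"])
c=read_camera("top")
RL=seg(L((-6,-95,170),(-6,95,170))+L((6,-95,170),(6,95,170)))
for x in(626,632,638): print(refine(c,"top",RL,(x,-270,0),d=2))
plan([(632,-275,310,1.571)])
E
```

```text
[ 560.62446101 -275.56392015  306.04145537] [3.14082549e+00 3.92480493e-05 1.40220065e+00]
(array([ 6.34868741e+02, -2.32713793e+02,  2.48911257e-06]), np.float64(22.729206085205078))
(array([ 6.35024314e+02, -2.37895944e+02,  1.89190288e-02]), np.float64(23.064823150634766))
(array([ 6.35047202e+02, -2.37746659e+02,  2.20495934e-02]), np.float64(23.055973052978516))
[[13.2, 70.7, -3.5], -0.173] rows>= 2
```

Call:
{"method": "jog_arm", "body": {
  "motion": [
    [[3, 20, -1], -0.06],
    [[6, 45, -2], -0.12],
    [[12, 65, -3], -0.18],
    [[13.3, 72.7, -3.5], -0.18],
    [[13.3, 72.7, -3.5], -0.18]
  ]
}}

```text
t: 47.3
eef_pos: [634.0, -275.4, 308.6]
tcp_rot: [-3.141, -0.0, 1.577]
ft_force: [0.7, -0.1, -0.9]
opening: 0.145
grip_force: 30.0
```

Call:
{"method": "jog_arm", "body": {
  "motion": [
    [[0, 0, 8], 0],
    [[0, 0, 16], 0],
    [[0, 0, 16], 0],
    [[0, 0, 16], 0]
  ]
}}

```text
t: 47.7
eef_pos: [633.6, -275.5, 292.5]
tcp_rot: [-3.141, -0.0, 1.579]
ft_force: [0.8, -1.1, -1.3]
opening: 0.146
grip_force: 30.0
```

```bash
python3 - <<'E'
from lib import *
s=state();e=s["eef_pos"];print(e,s["tcp_rot"])
c=read_camera("side"); a=s["tcp_rot"][2]
overlay(c,"side",[(seg(L((45,-27,0),(45,27,0),(45,18,74),(45,-18,74),(45,-27,0))),(e[0],e[1],a),e[2]-103.1),(seg(L((-6,100,170),(6,100,170))),(634,-276,.01),0)],"pics/m2.png",(235,80,335,200),5)
E
```

```text
[ 633.58177179 -275.48856512  292.53465833] [-3.14114920e+00 -3.37260723e-04  1.57898068e+00]
```

View pics/m2.png

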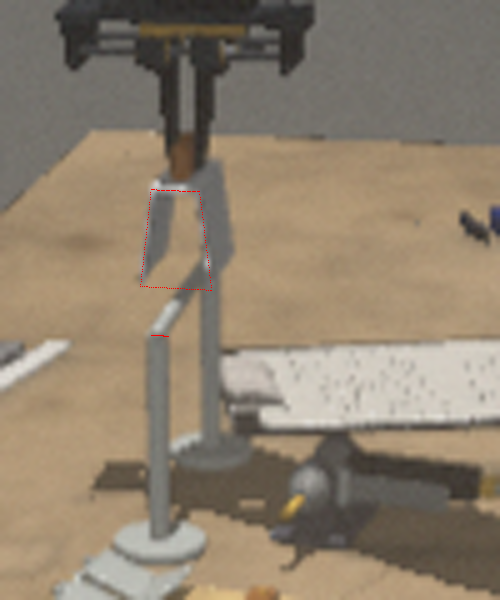

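Call:
{"method": "jog_arm", "body": {
  "motion": [
    [[0, 0, 15], 0],
    [[0, 0, 30], 0],
    [[0, 0, 45], 0],
    [[0, 0, 60], 0],
    [[0, 0, 72], 0]
  ]
}}

```text
t: 48.25
eef_pos: [633.9, -275.4, 220.1]
tcp_rot: [3.142, -0.0, 1.58]
ft_force: [0.8, 0.6, -1.2]
opening: 0.143
grip_force: 30.0
```

Call:
{"method": "jog_arm", "body": {
  "motion": [
    [[0, 0, 3], 0],
    [[0, 0, 6], 0],
    [[0, 0, 8], 0],
    [[0, 0, 8], 0]
  ]
}}

```text
t: 48.65
eef_pos: [634.1, -275.4, 213.0]
tcp_rot: [3.141, 0.0, 1.58]
ft_force: [0.0, -0.6, -0.8]
opening: 0.144
grip_force: 30.0
```

Call:
{"method": "jog_arm", "body": {
  "motion": [
    [[0, 0, 1.5], 0],
    [[0, 0, 1.5], 0],
    [[0, 0, 1.5], 0]
  ]
}}

```text
t: 48.95
eef_pos: [634.0, -275.4, 211.3]
tcp_rot: [3.141, 0.0, 1.58]
ft_force: [-0.7, 0.1, -1.7]
opening: 0.146
grip_force: 30.0
```

Call:
{"method": "jog_arm", "body": {
  "motion": [
    [[0, 0, 1], 0],
    [[0, 0, 1], 0],
    [[0, 0, 1], 0]
  ]
}}

```text
t: 49.25
eef_pos: [634.0, -275.4, 210.2]
tcp_rot: [-3.142, -0.0, 1.58]
ft_force: [1.0, -0.4, -1.8]
opening: 0.145
grip_force: 30.0
```

Call:
{"method": "jog_arm", "body": {
  "motion": [
    [[0, 0, 0.8], 0],
    [[0, 0, 0.8], 0],
    [[0, 0, 0.8], 0]
  ]
}}

```text
t: 49.55
eef_pos: [634.0, -275.4, 209.3]
tcp_rot: [-3.142, -0.0, 1.58]
ft_force: [-0.1, 0.6, -1.8]
opening: 0.143
grip_force: 30.0
```

Call:
{"method": "jog_arm", "body": {
  "motion": [
    [[0, 0, 0.8], 0],
    [[0, 0, 0.8], 0],
    [[0, 0, 0.8], 0]
  ]
}}

```text
t: 49.85
eef_pos: [634.0, -275.3, 208.6]
tcp_rot: [3.142, -0.0, 1.58]
ft_force: [1.0, 0.7, -1.7]
opening: 0.147
grip_force: 30.0
```

Call:
{"method": "jog_arm", "body": {
  "motion": [
    [[0, 0, 0.6], 0],
    [[0, 0, 0.6], 0],
    [[0, 0, 0.6], 0]
  ]
}}

```text
t: 50.15
eef_pos: [634.1, -275.4, 208.3]
tcp_rot: [3.141, 0.0, 1.58]
ft_force: [-1.4, -0.7, 0.7]
opening: 0.147
grip_force: 30.0
```

Call:
{"method": "jog_arm", "body": {
  "motion": [
    [[0, 0, 0.4], 0],
    [[0, 0, 0.4], 0],
    [[0, 0, 0.4], 0]
  ]
}}

```text
t: 50.45
eef_pos: [634.0, -275.4, 208.2]
tcp_rot: [3.141, 0.0, 1.58]
ft_force: [-1.8, -0.3, 5.2]
opening: 0.145
grip_force: 30.0
```

Call:
{"method": "jog_arm", "body": {
  "motion": [
    [[0, 0, 0], 0],
    [[0, 0, 0], 0],
    [[0, 0, 0], 0],
    [[0, 0, 0], 0],
    [[0, 0, 0], 0]
  ],
  "grip": 0.5
}}

```text
t: 50.95
eef_pos: [634.0, -275.4, 207.5]
tcp_rot: [-3.142, -0.0, 1.58]
ft_force: [-0.3, 1.0, -1.0]
opening: 0.478
grip_force: 0.0
```

Call:
{"method": "jog_arm", "body": {
  "motion": [
    [[0, 0, -15], 0],
    [[0, 0, -40], 0],
    [[0, 0, -80], 0],
    [[0, 0, -80], 0],
    [[0, 0, -80], 0]
  ]
}}

```text
t: 51.45
eef_pos: [634.1, -275.4, 289.4]
tcp_rot: [3.139, 0.001, 1.58]
ft_force: [-0.7, 0.0, -1.1]
opening: 0.5
grip_force: 0.0
```

Call:
{"method": "jog_arm", "body": {
  "motion": [
    [[0, -45, 0], 0],
    [[0, -90, 0], 0],
    [[0, -130, 0], 0],
    [[0, -170, 0], 0],
    [[0, -200, 0], 0]
  ]
}}

```text
t: 51.95
eef_pos: [431.6, -276.6, 287.0]
tcp_rot: [-3.14, -0.001, 1.58]
ft_force: [0.4, 0.0, -0.5]
opening: 0.5
grip_force: 0.0
```

```bash
python3 - <<'E'
from lib import *
np.set_printoptions(precision=3,suppress=True)
print(state()["eef_pos"])
c=read_camera("top"); check(c)
m=(634,-275.4,1.58); print(refine(c,"top",ME,m,z=106,d=3))
cs=read_camera("side"); print("side",refine(cs,"side",ME,m,z=106,d=3))
for r in cut_out("marker",cs): print(r["p"],r["box"])
print("exp box",proj(cs,"side",place(np.concatenate(MARK),*m,z=105.2)).min(0),proj(cs,"side",place(np.concatenate(MARK),*m,z=105.2)).max(0))
for r in cut_out("board0",c): print("board",r["p"],r["box"])
for k in("offcut","tape_measure"):
    for r in cut_out(k,c): print(k,round(r["p"],2),r["box"])
E
```

```text
[ 431.641 -276.594  286.998]
bay 3 rack [-0.4  0.7] dyaw 0.007 score 21.2
bay 2 rack [ 0.1 -1.3] dyaw -0.005 score 20.5
bay 1 rack [-0.3  0.1] dyaw -0.008 score 20.8
(array([ 631.25 , -271.943,    1.55 ]), np.float64(24.460369110107422))
side (array([ 632.902, -270.152,    1.617]), np.float64(19.84347915649414))
0.64 [263.0, 126.1, 283.7, 158.4]
0.62 [260.5, 143.4, 286.8, 191.4]
0.21 [250.5, 279.5, 280.5, 311.0]
exp box [262.804 127.7  ] [281.342 159.134]
board 0.82 [234.2, 184.9, 247.8, 213.9]
board 0.74 [249.8, 190.3, 266.0, 212.2]
board 0.54 [268.8, 190.1, 279.5, 210.8]
offcut 0.81 [123.9, 213.6, 150.1, 231.0]
tape_measure 0.76 [253.8, 129.3, 284.0, 145.3]
```

```bash
python3 -c "
from cell import *
print(job_done())"
```

```text
the job is handed in; nothing more can be done
None
```

I handed the job in at about 52 s. The three boards present are clipped square and home in bays 1–3, the air gun got two full squeezes, and the marker hangs over the middle of the rail. The last camera check put the boards within about 1.5 mm of centre.

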